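# Take the combination lock off the disc chest and hold it up open

## Task

Take the combination lock off the hasp of the disc chest: swing the lock's sprung clear lever (red peg) to its stop and let it spring back, which frees the dial, then turn the dial, feeling for the clicks, until its red zero line stands three clicks clockwise (seen from above) past the white index mark, pull the shackle straight up to its stop, and, with the lock hanging just free of the table, draw it level off the hasp, away from the chest. Finish while still holding the open lock up to view in the gripper, shackle up, upright and still, its underside at least 120 mm above the table and nothing else carrying it. Leave the other things lying round the chest where they are.

Things in the scene. Friction and masses are not known exactly. Their poses are not given: they have to be found in the camera images.
- lock: Combination lock, about 0.65 kg: dark case, grey top plate, standing before the chest. Case 68 mm in x, 162 in y (-90 to +72), 46 high. Origin on the underside below the shackle's middle (also below the centre of mass); z up, +x towards the chest. On top, in mm: dial at (0, -62), shackle at (0, 0), lever pivot at (-6, +46). Locked, it can shift only a few mm.
- lock_slot (a point): Mouth of the slot in the lock's +x face (z 15 to 31 mm, 40 mm wide, 33 mm deep) that holds the chest's tongue: 5 mm play above and below. With the shackle up on its stop, raise it 2 to 3 mm more, so that the lock hangs free of table and tongue (dragged along the table it tips and jams), then draw it level 32 mm or more (45 is safe) along its -x. Then lift.
- lever (a joint): Clear lever, rad: 0 at rest, arm along the lock's -x; positive is clockwise from above, the peg going towards the lock's +y; stop at 1.0. A spring returns it (1.3 N at the peg at rest, about 4 N at the stop). Swung beyond 0.9 it draws aside a catch, which stays drawn when the lever returns; only then can the dial turn.
- lever_peg (a point): Middle of the lever's red upright peg, 9 mm thick, z 50 to 76 mm above the lock's underside, on an arm of 36 mm whose top is at z = 53 mm. At rest it is 36 mm from the pivot along the lock's -x, 8 mm out before the case's front. Push it with closed fingers and follow the arc about the pivot.
- dial (a joint): Dial, rad: 0 when its red line is at the white index mark on its -x side (lock axes); positive is clockwise from above. A click every 0.5236 rad (about 0.08 N m); let go, it settles in the nearest. Stops at -2.75 and +2.75. The lock opens at the third click, 1.571; it starts two to five clicks short of that. Locked until the lever has been swung, and while the shackle is up.
- dial_grip (a point): On the dial's upright axis, 62 mm above the lock's underside. Round knurled knob, 40 mm across, z 51 to 71 mm above the lock's underside, on a 53 mm black disc with white ticks, one a click. The shackle stands 57 mm from the axis, on the +y side: open the fingers no wider than needed when they point there.
- dial_line (a point): The red zero line of the dial, near the rim of the black disc, 22 mm from the dial's axis; turns with the dial. The white index mark is fixed on the lock's top plate, 30 mm from the axis on the lock's -x side.
- shackle (a joint): Shackle, m: 0 shut, 0.024 at its upper stop; positive is up. Slides with about 1.2 N of friction and stays where it is left, so the lifted lock hangs on its stop; blocked unless the dial stands at the opening click.
- shackle_grip (a point): Middle of the crown of the steel shackle: level round bar 9 mm thick along the lock's x, 18 mm straight between the bends, legs 36 mm apart. 82 mm above the lock's underside when shut, 36 mm above its top plate. Pinch it with the fingers on its +y and -y sides (lock axes); it may be gripped 20 mm deep.
- chest: Low grey-green steel chest for polishing discs, fixed: 134 x 194 mm, 89 mm high, with lid, hasp strap and staple tongue on its -x face, which looks to the lock. Origin at the centre of its underside, z up. At the start the lock's axes lie along the chest's, the lock's origin 106 mm before the chest's.
- tongue_hole (a point): Centre, on the upper face, of the 14 mm hole in the chest's staple tongue: a flat steel plate, z 20 to 26 mm, 36 mm wide, reaching 36 mm out from the chest's front.
- disc_5: Blue polishing disc, 100 mm diameter, 11 mm thick, lying on the table beside the chest; bystander, leave it alone. Origin at the centre of its underside.
- marker_pen: Black marker pen with a pale band, 128 mm long, 17 mm wide; bystander, leave it alone. Origin at the centre of its underside.
- wedge_1: Beech wedge 30 x 75 x 22 mm; bystander, leave it alone. Origin at the centre of its underside.
- sample_tile_2: Grey granite tile 56 x 56 x 10 mm; bystander, leave it alone. Origin at the centre of its underside.

How it is judged:
On the way, in this order (a step that is already met when the one before it is completed fails the run):
1. the clear lever is swung to its stop (value of joint lever above 0.9 rad), for 0.1 s.
2. the clear lever is let go and back at rest (value of joint lever below 0.1 rad), for 0.1 s.
3. the dial stands at the third click (value of joint dial between 1.421 and 1.721 rad), for 0.2 s.
4. the shackle is pulled up to its stop (value of joint shackle above 0.02 m), for 0.1 s.
At the end, for the whole second after the job is handed in: The lock is held by the fingers with its underside at least 115 mm above the table, upright within 20 degrees and still (under 0.04 m/s), not touching the chest; the shackle is up by at least 19 of its 24 mm, the dial within half a click of the opening click and the clear lever back at rest (value of joint shackle above 0.019 m and value of joint dial between 1.321 and 1.821 rad and value of joint lever below 0.12 rad and height (world z) of lock above 0.115 m and angle between lock's own z axis and vertical below 0.35 rad and linear speed of lock below 0.04 m/s and angular speed of lock below 0.3 rad/s and contact force between the fingers and lock above 2 N and contact force between lock and chest below 0.1 N); the arm keeps its last pose, push and grip.
It fails at once if one of the things lying round the chest is moved by more than 20 mm (distance of any of disc_5, marker_pen, wedge_1, sample_tile_2 from where it was at the start of the episode above 0.02 m).
It also fails if it takes over 72 s, if anything falls off the work surface, if the arm or the gripper's body presses on something with over 40 N, if the wrist force passes 120 N, or if a joint passes its speed limit or range.

## Robot

A 7-joint arm with a two-finger parallel gripper is mounted at the origin on the work surface; the furniture and walls round the work are solid. World frame = base frame: x ahead of the robot, y to its left, z up, the work surface at z = 0. Lengths are in m, angles in rad, forces in N, time in s.
With the tool pointing down it reaches from about 0.425 to 0.825 m from the base axis. Payload 3.6 kg.
Tool frame: the origin (TCP) lies at the centre of the arm's flange, where the gripper is bolted on; the fingertips stand 173 mm ahead of it and the grasp point (between the pads) lies 155 mm ahead of it; z points along the fingers, x is the direction in which the jaws open and shut, and the axes are right-handed (so a half turn about z gives the same grasp; the last joint's range is limited). The gripper opens to 85 mm and grips with 20 to 120 N. Pads are 22 mm wide; open, the fingers measure 114 mm over their backs; the gripper's body (76 mm by 85 mm) begins 54 mm behind the grasp point. The pads swing forward as they close: fully open they stand 13 mm farther back than shut.
Start: joints at [-1.181, 0.615, -0.013, 1.423, 0.008, 1.103, -0.04], TCP at [0.263, 0.594, 0.405] pointing down, gripper open.
Joint ranges: [-3.12, 3.12], [-0.3, 2.06], [-1.34, 1.32], [0.26, 2.42], [-1.36, 4.5], [0.01, 1.98], [-2.84, 2.84]. Speed limits (rad/s): [2.79, 2.79, 3.14, 3.14, 3.14, 3.14, 3.14].

## Interface

Orientations are given as a unit quaternion [w, x, y, z].
In Python, from rig import r gives the robot as it stands. The module is installed in compiled form; this text tells all that it offers.
- The arm moves only by the shell command python3 -m jog 'ROWS' [FORCE]. ROWS is JSON, a list of rows, each an object of numbers: "x", "y", "z": the shift along the tool's x, y, z in mm; "twist": the turn about the tool's z in degrees; "hand": the opening, from 0 (shut) to 1 (fully open). In form: [{"x": .., "y": .., "z": .., "twist": .., "hand": ..}, ...]. A call has 1 to 12 rows; each row shifts and turns the pose as measured when the row begins, along the tool's axes as they then stand; what a row does not reach is not made up. A row lasts 1/10 s, in which the tool goes at most 50 mm and 8.59 degrees, less where a joint would pass 70% of its speed; a pose out of reach is approached as far as the arm can. A call is refused whole if a number of a shift passes 50 or a number of a turn 8.59, either way. A call with a gripper value outside its range is refused whole. The fingers move at their own pace and stop on an object; FORCE is the grip in N (left out, the last holds). Time passes only in rows, so rows that do not move let the fingers close. It gives the time, the measured TCP pose, the force and the opening at its end, in the units of the state.
- r.read_state(): the state, without advancing time (a new reading comes with each control period).
- r.snapshot(name): name is "scene" or "top" or "wrist"; returns the picture (420x560x3 uint8, red, green, blue); there is no depth.
- r.camera_model(name): a dict with "camera_matrix" (3x3 intrinsics, pixels), "rvec" (rotation vector, rad) and "tvec" (3), from world to camera coordinates, as OpenCV has them. Camera axes: x right, y down, z forward; pixel columns grow to the right and rows downward; lengths in m; the calibration is good to about 2 mm. A picture is of the moment at which its call begins: read the wrist's pose just before it. camera_model takes no time and is no camera call; for the wrist camera it gives the pose at the moment of the call.
- r.job_done(): hands the job in, once; it reports no verdict.
Trained networks look in the newest picture that a camera, given by its name, has taken for a name from the list of things; names that differ only in an ending like _2 or _b are one class to them, and where a whole thing is asked for, a point or a joint stands for the part that bears it (a point fixed in the world has none). Each returns a list of dicts, best first, with "conf" (0 to 1); they miss things now and then, are a little off and sometimes report something else, mostly with a low value. They report only what shows in the picture. A call takes as long as a camera call.
- r.search_frame(thing, camera): "point" ([column, row] in pixels, amid what is visible of it).
- r.masks_of(thing, camera): "mask" (420x560 bool, what is visible of it) and "point" ([column, row] in pixels, amid what is visible of it).
The state is a dict: "time": time; "joints": joint angles; "qd": joint speeds; "joint_efforts": joint torques, N m; "tcp_pos": TCP position; "ee_rot": TCP orientation; "contact_force": force on the tool from outside, world axes, zero at the start; "torque": the same for the moment, N m; "finger_gap": opening from 0.0 (shut) to 1.0 (fully open).
Only numpy, scipy, OpenCV 4.12 (cv2) and the standard library are available. Lean on these libraries where they do the work, as an engineer would, in place of code of your own. Each camera call takes 0.05 s, during which the arm holds its last target.

## Working session

There is one attempt and no reset: what is moved stays moved. The work goes in short steps, Python scripts to look and compute and a shell command to move; the robot and the scene stay as the last step left them, time stands still between calls to the robot, and variables do not carry over. Pictures are saved under pics/ and viewed, and the job is handed in when it is done.

```bash
mkdir -p pics; cat > h.py <<'E'
import numpy as np, cv2
from rig import r
from scipy.spatial.transform import Rotation as R
def cam(n):
    m=r.camera_model(n); K=np.array(m["camera_matrix"]);Rm=cv2.Rodrigues(np.array(m["rvec"],float))[0];t=np.array(m["tvec"],float).ravel();return K,Rm,t
def ray(n,px,z,c=None):
    K,Rm,t=c or cam(n); d=Rm.T@np.linalg.solve(K,np.array([px[0],px[1],1.0]));o=-Rm.T@t
    return o+d*(z-o[2])/d[2]
def proj(n,P,c=None):
    K,Rm,t=c or cam(n); q=K@(Rm@np.array(P,float)+t); return q[:2]/q[2]
def snap(n,f=None):
    c=cam(n); im=r.snapshot(n)
    if f: cv2.imwrite('pics/'+f,im[:,:,::-1])
    return im,c
def st():
    s=r.read_state(); q=s["ee_rot"]; M=R.from_quat([q[1],q[2],q[3],q[0]]).as_matrix()
    return s,np.array(s["tcp_pos"]),M
E
python3 - <<'E'
from h import *
s,p,M=st();print(s);print(M.round(3))
for n in("top","scene","wrist"):
    im,c=snap(n,n+"0.png"); K,Rm,t=c; print(n,(-Rm.T@t).round(3),K[0,0])
    for o in("lock","lever_peg","dial_grip","dial_line","shackle_grip","chest","tongue_hole","disc_5","marker_pen","wedge_1","sample_tile_2"):
        l=r.search_frame(o,n)[:2]; print(o,[(np.round(d["point"]).tolist(),round(d["conf"],2)) for d in l])
E
```

```text
{'time': 0.0, 'joints': array([-1.18052022,  0.61592758, -0.01261386,  1.42491677,  0.00806922,
        1.10336109, -0.04037524]), 'qd': array([-0.00059929,  0.0014453 , -0.00060413,  0.00065324, -0.00031314,
        0.00092554, -0.00045828]), 'joint_efforts': array([-1.41040732e-04, -4.69210017e+01,  2.59197420e-01, -1.71035224e+01,
        9.92755231e-03,  9.64403880e-03, -1.27673669e-06]), 'tcp_pos': array([0.26298444, 0.59407676, 0.4035262 ]), 'ee_rot': array([ 7.03702152e-04,  8.38076168e-01,  5.45551733e-01, -1.07128068e-03]), 'contact_force': array([ 0.16949663, -0.59892573, -0.00729839]), 'torque': array([-0.01121122, -0.0140604 ,  0.01045084]), 'finger_gap': 1.003255285338622}
[[ 0.405  0.914 -0.001]
 [ 0.914 -0.405 -0.002]
 [-0.003  0.    -1.   ]]
top [0.359 0.039 0.958] 398.04679993728473
lock [([350.0, 250.0], 0.96)]
lever_peg [([436.0, 221.0], 0.7), ([418.0, 182.0], 0.33)]
dial_grip [([377.0, 247.0], 0.93)]
dial_line [([378.0, 246.0], 0.8)]
shackle_grip [([354.0, 254.0], 0.4)]
chest [([344.0, 206.0], 0.77)]
tongue_hole [([346.0, 206.0], 0.93)]
disc_5 [([434.0, 225.0], 0.81)]
marker_pen [([417.0, 185.0], 0.89)]
wedge_1 [([264.0, 211.0], 0.84)]
sample_tile_2 [([263.0, 252.0], 0.93)]
scene [ 0.086 -0.346  0.702] 397.2340587703629
lock [([315.0, 286.0], 0.89), ([338.0, 288.0], 0.66)]
lever_peg []
dial_grip [([338.0, 289.0], 0.95), ([310.0, 268.0], 0.18)]
dial_line [([340.0, 286.0], 0.85)]
shackle_grip [([314.0, 269.0], 0.43)]
chest [([336.0, 238.0], 0.82)]
tongue_hole [([338.0, 236.0], 0.8)]
disc_5 [([424.0, 328.0], 0.91), ([338.0, 237.0], 0.18)]
marker_pen [([431.0, 278.0], 0.59), ([315.0, 269.0], 0.53)]
wedge_1 [([272.0, 213.0], 0.6)]
sample_tile_2 []
wrist [0.202 0.621 0.374] 360.24107390016786
lock []
lever_peg []
dial_grip []
dial_line []
shackle_grip []
chest []
tongue_hole []
disc_5 []
marker_pen []
wedge_1 []
sample_tile_2 []
```

View pics/top0.png

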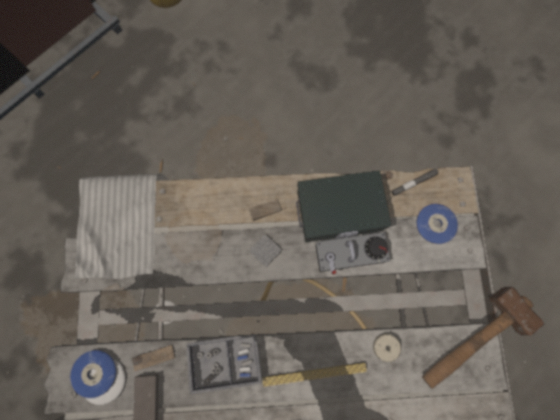

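View pics/scene0.png

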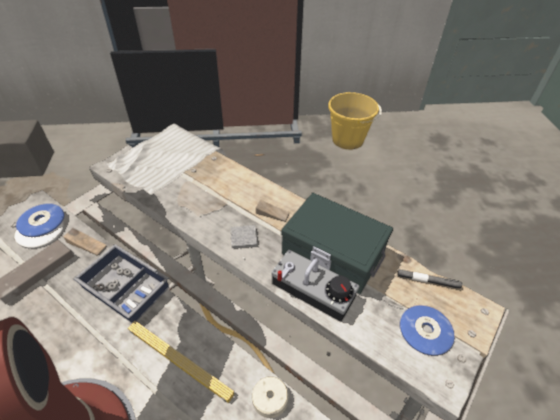

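```bash
python3 - <<'E'
import cv2
for n in("top","scene"):
    im=cv2.imread(f'pics/{n}0.png')[170:330,240:480]; cv2.imwrite(f'pics/{n}0c.png',cv2.resize(im,None,fx=3.3,fy=3.3,interpolation=cv2.INTER_CUBIC))
E
```

```text
(no output)
```

View pics/top0c.png

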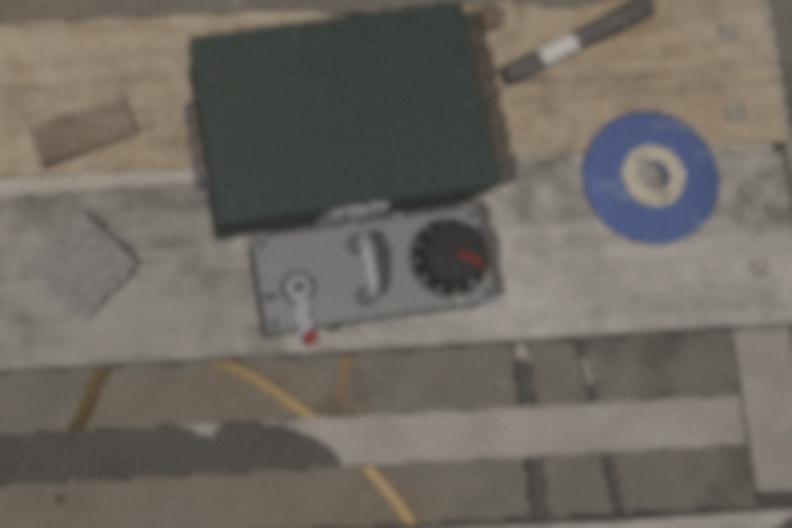

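View pics/scene0c.png

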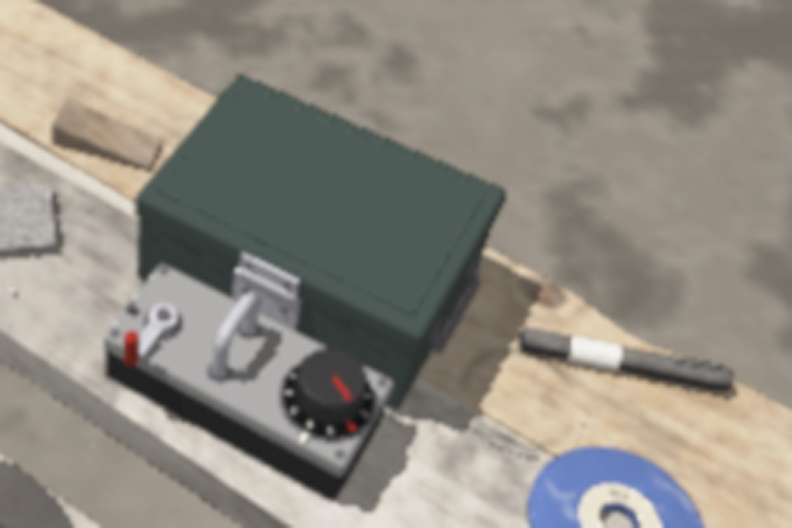

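```bash
cat >> h.py <<'E'
def tri(pts):
    A=[];b=[]
    for (c,px) in pts:
        K,Rm,t=c; d=Rm.T@np.linalg.solve(K,np.array([px[0],px[1],1.0])); d/=np.linalg.norm(d); o=-Rm.T@t
        Pm=np.eye(3)-np.outer(d,d); A.append(Pm); b.append(Pm@o)
    return np.linalg.solve(sum(A),sum(b))
E
python3 - <<'E'
from h import *
ct=cam("top");cs=cam("scene")
f=lambda x,y:(240+(x+.5)/3.3-.5,170+(y+.5)/3.3-.5)
T=dict(peg=((311,338),(131,335),.076),piv=((298,287),(163,317),.052),sh=((369,262),(238,318),.086),dial=((450,254),(330,370),.071),
 c_ff=((263,334),(106,347),.046),c_nf=((498,295),(335,468),.046),c_fr=((250,243),(163,265),.046),ch_l=((217,236),(139,195),.089),ch_r=((503,187),(420,333),.089))
W={}
for k,(a,b,z) in T.items():
    A=ray("top",f(*a),z,ct);B=ray("scene",f(*b),z,cs);P=tri([(ct,f(*a)),(cs,f(*b))]); W[k]=P
    print(k,A.round(4),B.round(4),P.round(4))
E
```

```text
peg [ 0.425  -0.0759  0.076 ] [ 0.4256 -0.0763  0.076 ] [ 0.4253 -0.0761  0.0761]
piv [ 0.4618 -0.0717  0.052 ] [ 0.4611 -0.0723  0.052 ] [ 0.4619 -0.0718  0.0507]
sh [ 0.4738 -0.1155  0.086 ] [ 0.4686 -0.1198  0.086 ] [ 0.4746 -0.1168  0.0771]
dial [ 0.4804 -0.1735  0.071 ] [ 0.4829 -0.1755  0.071 ] [ 0.4815 -0.1746  0.0712]
c_ff [ 0.4305 -0.0469  0.046 ] [ 0.4256 -0.0575  0.046 ] [ 0.4329 -0.0494  0.0295]
c_nf [ 0.4547 -0.2107  0.046 ] [ 0.4469 -0.2066  0.046 ] [ 0.4519 -0.2085  0.0433]
c_fr [ 0.4937 -0.0401  0.046 ] [ 0.4955 -0.0449  0.046 ] [ 0.496  -0.0419  0.0423]
ch_l [ 0.4925 -0.0146  0.089 ] [ 0.5013 -0.0194  0.089 ] [ 0.4959 -0.0177  0.091 ]
ch_r [ 0.5227 -0.208   0.089 ] [ 0.5252 -0.2056  0.089 ] [ 0.5218 -0.2066  0.0937]
```

```bash
python3 -m jog '[{"x":-26,"y":34,"hand":0},{"x":-26,"y":34},{"x":-26,"y":34},{"x":-26,"y":34},{"x":-26,"y":34},{"x":-26,"y":34},{"x":-26,"y":34},{"x":-26,"y":34},{"x":-26,"y":34},{}]'
python3 - <<'E'
from h import *
s,p,M=st();print(p,M.round(3).tolist(),s["joints"].round(2),s["finger_gap"],s["time"])
d=M.T@(np.array([.482,-.182,.40])-p);print(d*1000)
E
```

```text
[0.26310167 0.59435602 0.40468754] [[0.405, 0.914, -0.0], [0.914, -0.405, -0.0], [-0.0, -0.0, -1.0]] [-1.18  0.61 -0.01  1.42  0.01  1.1  -0.04] 0.9988674980554314 1.8
[-621.31310136  514.4074973     4.6986787 ]invalid input at $[0]: expected keys x, y, z, twist, hand
```

```bash
python3 -m jog '[{"x":-26,"y":34,"z":0,"twist":0,"hand":0},{"x":-26,"y":34,"z":0,"twist":0,"hand":0},{"x":-26,"y":34,"z":0,"twist":0,"hand":0},{"x":-26,"y":34,"z":0,"twist":0,"hand":0},{"x":-26,"y":34,"z":0,"twist":0,"hand":0},{"x":-26,"y":34,"z":0,"twist":0,"hand":0},{"x":-26,"y":34,"z":0,"twist":0,"hand":0},{"x":-26,"y":34,"z":0,"twist":0,"hand":0},{"x":-26,"y":34,"z":0,"twist":0,"hand":0},{"x":0,"y":0,"z":0,"twist":0,"hand":0}]'
python3 - <<'E'
from h import *
s,p,M=st();print(p,M.round(3).tolist(),s["joints"].round(2),s["finger_gap"],s["time"])
d=M.T@(np.array([.482,-.182,.40])-p);print(d*1000)
E
```

```text
time: 2.8
tcp_pos: [0.455, 0.246, 0.4032]
ee_rot: [-0.001, 0.837, 0.547, 0.002]
contact_force: [-0.3, 0.3, 0.8]
finger_gap: 0.003
[0.45498611 0.2460346  0.40315797] [[0.401, 0.916, 0.003], [0.916, -0.401, 0.004], [0.005, 0.001, -1.0]] [-0.55  0.41  0.02  1.81 -0.01  0.92  0.63] 0.003370052903080607 2.8
[-381.34699403  196.28021501    1.37339839]
```

```bash
python3 -m jog '[{"x":-38,"y":20,"z":4,"twist":0,"hand":0},{"x":-38,"y":20,"z":4,"twist":0,"hand":0},{"x":-38,"y":20,"z":4,"twist":0,"hand":0},{"x":-38,"y":20,"z":4,"twist":0,"hand":0},{"x":-38,"y":20,"z":4,"twist":0,"hand":0},{"x":-38,"y":20,"z":4,"twist":0,"hand":0},{"x":-38,"y":20,"z":4,"twist":0,"hand":0},{"x":-38,"y":20,"z":4,"twist":0,"hand":0},{"x":-38,"y":20,"z":4,"twist":0,"hand":0},{"x":-38,"y":20,"z":4,"twist":0,"hand":0},{"x":0,"y":0,"z":0,"twist":8.3,"hand":0},{"x":0,"y":0,"z":0,"twist":8.3,"hand":0}]' && python3 -m jog '[{"x":0,"y":0,"z":0,"twist":8.3,"hand":0},{"x":0,"y":0,"z":0,"twist":8.3,"hand":0},{"x":0,"y":0,"z":0,"twist":8.3,"hand":0},{"x":0,"y":0,"z":0,"twist":8.3,"hand":0},{"x":0,"y":0,"z":0,"twist":8.3,"hand":0},{"x":0,"y":0,"z":0,"twist":0,"hand":0}]'
python3 - <<'E'
from h import *
s,p,M=st();print(p,M.round(3).tolist(),s["joints"].round(2),s["finger_gap"],s["time"])
im,c=snap("wrist","w1.png"); np.savez("w1.npz",K=c[0],R=c[1],t=c[2])
for o in("lock","lever_peg","dial_grip","dial_line","shackle_grip"):
    print(o,[(np.round(d["point"]).tolist(),round(d["conf"],2)) for d in r.search_frame(o,"wrist")[:2]])
E
```

```text
time: 4.0
tcp_pos: [0.491, -0.1957, 0.3604]
ee_rot: [-0.001, 0.906, 0.423, 0.009]
contact_force: [0.2, 0.3, -0.5]
finger_gap: -0.0
time: 4.6
tcp_pos: [0.4924, -0.195, 0.3609]
ee_rot: [-0.004, 0.998, 0.063, 0.009]
contact_force: [-0.4, 0.5, 0.1]
finger_gap: 0.001
[ 0.49237923 -0.19499099  0.36091539] [[0.992, 0.126, 0.018], [0.126, -0.992, 0.009], [0.019, -0.007, -1.0]] [ 0.09  0.5   0.37  1.84 -0.25  0.83  0.72] 0.0005695466673481275 4.6
lock [([259.0, 100.0], 0.56)]
lever_peg [([231.0, 32.0], 0.56), ([258.0, 188.0], 0.28)]
dial_grip [([260.0, 188.0], 0.62)]
dial_line [([259.0, 188.0], 0.58)]
shackle_grip [([260.0, 99.0], 0.94), ([412.0, 113.0], 0.73)]
```

View pics/w1.png

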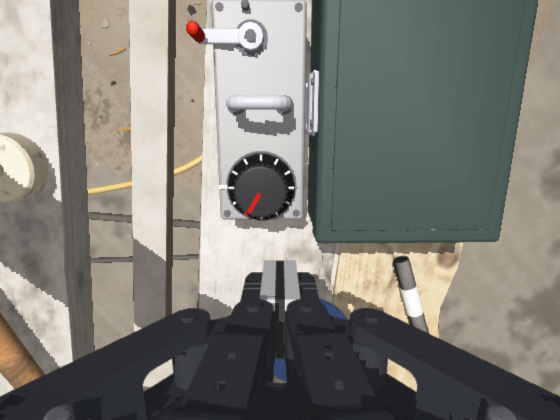

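The wrist view shows the lock square in the picture. The index mark is at (222,187), the dial centre at about (261,187), and the red line runs to (248,213), two clicks counter-clockwise. The dial therefore needs +150°. The peg is at (193,28), the pivot at (252,37) and the shackle crown at (260,102).

```bash
cat >> h.py <<'E'
def lockfit():
    return O,yaw
E
python3 - <<'E'
from h import *
z=np.load("w1.npz");c=(z["K"],z["R"],z["t"])
for n,px,zz in(("dialrim disc",(261.5,187),.051),("knob",(260,186),.071),("pivot",(252,37),.052),("pegtop",(189,24),.076),("pegbot",(198,36),.053),("shackle",(260,102),.085),("index",(223,187),.046),("tl",(214,0),.046),("bl",(221,221),.046),("br",(303,219),.046),("chest corner",(316,240),.089),("chest c2",(497,240),.089)):
    print(n,ray("",px,zz,c).round(4))
# tool fit check: where do the tips project
s,p,M=st(); print("tips",p+M@[0,0,.173], proj("",p+M@[0,0,.173],c))
im=cv2.imread('pics/w1.png')[0:240,180:330];cv2.imwrite('pics/w1c.png',cv2.resize(im,None,fx=2.5,fy=2.5,interpolation=cv2.INTER_CUBIC))
E
```

```text
dialrim disc [ 0.4817 -0.179   0.051 ]
knob [ 0.4808 -0.1749  0.071 ]
pivot [ 0.463  -0.0734  0.052 ]
pegtop [ 0.4242 -0.0759  0.076 ]
pegbot [ 0.4255 -0.0778  0.053 ]
shackle [ 0.4748 -0.1176  0.085 ]
index [ 0.4513 -0.1837  0.046 ]
tl [ 0.4336 -0.052   0.046 ]
bl [ 0.4521 -0.2119  0.046 ]
br [ 0.5184 -0.2021  0.046 ]
chest corner [ 0.5246 -0.2052  0.089 ]
chest c2 [ 0.6533 -0.1896  0.089 ]
tips [ 0.49507015 -0.19415559  0.18799199] [278.9112009  280.39924904]
```

View pics/w1c.png

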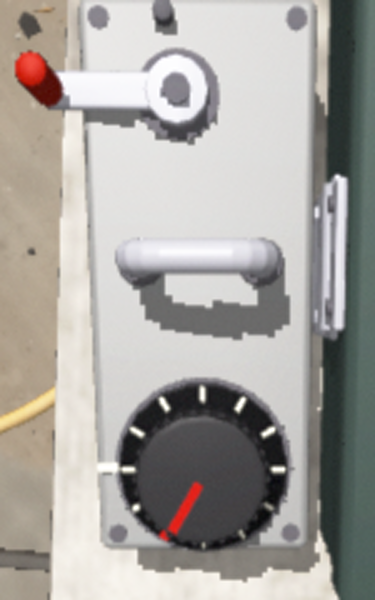

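```bash
cat >> h.py <<'E'
O=np.array([.4738,-.1165,0.]);yaw=np.radians(7.2)
X=np.array([np.cos(yaw),np.sin(yaw),0]);Y=np.array([-X[1],X[0],0])
def L(x,y,z): return O+(X*x+Y*y)/1000+np.array([0,0,z/1000])
def go(x,y,z,ahead=173):
    s,p,M=st(); tip=p+M@[0,0,ahead/1000]; d=M.T@(L(x,y,z)-tip)*1000
    l=np.array([(tip-O)@X,(tip-O)@Y,tip[2]])*1000
    print("t",round(s["time"],2),"tip lock mm",l.round(1),"yaw",np.degrees(np.arctan2(M[1,0],M[0,0])).round(2),"zax",M[:,2].round(3),"F",np.round(s["contact_force"],1),"gap",round(s["finger_gap"],3),"j",s["joints"].round(2)); print("tool move mm",d.round(1))
E
python3 -c "
from h import *
go(-45,20,110);go(-45,20,60)"
```

```text
t 4.9 tip lock mm [ 11.4 -79.7 188. ] yaw 7.27 zax [ 0.018  0.009 -1.   ] F [-0.5 -0.1 -0.4] gap 0.002 j [ 0.1   0.5   0.37  1.84 -0.25  0.83  0.72]
tool move mm [-57.7 -99.2  77.6]
t 4.9 tip lock mm [ 11.4 -79.7 188. ] yaw 7.27 zax [ 0.018  0.009 -1.   ] F [-0.5 -0.1 -0.4] gap 0.002 j [ 0.1   0.5   0.37  1.84 -0.25  0.83  0.72]
tool move mm [-58.7 -98.9 127.6]
```

```bash
python3 -m jog '[{"x":-20,"y":-34,"z":26,"twist":0,"hand":0},{"x":-20,"y":-34,"z":26,"twist":0,"hand":0},{"x":-18,"y":-31,"z":26,"twist":0,"hand":0},{"x":0,"y":0,"z":0,"twist":0,"hand":0}]'
python3 -c "
from h import *
go(-45,20,60)"
```

```text
time: 5.3
tcp_pos: [0.422, -0.1038, 0.2811]
ee_rot: [-0.002, 0.998, 0.064, 0.012]
contact_force: [-0.8, 0.1, 1.0]
finger_gap: -0.003
t 5.3 tip lock mm [-45.5  19.6 108.2] yaw 7.32 zax [ 0.024  0.006 -1.   ] F [-0.8  0.1  1. ] gap -0.003 j [-0.02  0.5   0.3   2.17 -0.33  0.49  0.67]
tool move mm [-0.6 -0.3 48.2]
```

```bash
python3 -m jog '[{"x":0,"y":0,"z":17,"twist":0,"hand":0},{"x":0,"y":0,"z":17,"twist":0,"hand":0},{"x":0,"y":0,"z":14,"twist":0,"hand":0},{"x":0,"y":0,"z":0,"twist":0,"hand":0}]'
python3 - <<'E'
from h import *
go(-43,30.5,60)
snap("scene","s2.png"); im=cv2.imread('pics/s2.png')[200:340,240:400];cv2.imwrite('pics/s2c.png',cv2.resize(im,None,fx=4,fy=4,interpolation=cv2.INTER_CUBIC))
snap("wrist","w2.png")
E
```

```text
time: 5.7
tcp_pos: [0.4249, -0.1039, 0.2328]
ee_rot: [-0.002, 0.998, 0.066, 0.015]
contact_force: [0.1, 0.6, -0.7]
finger_gap: 0.002
t 5.7 tip lock mm [-41.9  18.9  59.9] yaw 7.58 zax [ 0.029  0.006 -1.   ] F [ 0.1  0.6 -0.7] gap 0.002 j [ 0.05  0.6   0.21  2.21 -0.39  0.35  0.72]
tool move mm [ -1.  -11.6  -0.2]
```

View pics/s2c.png

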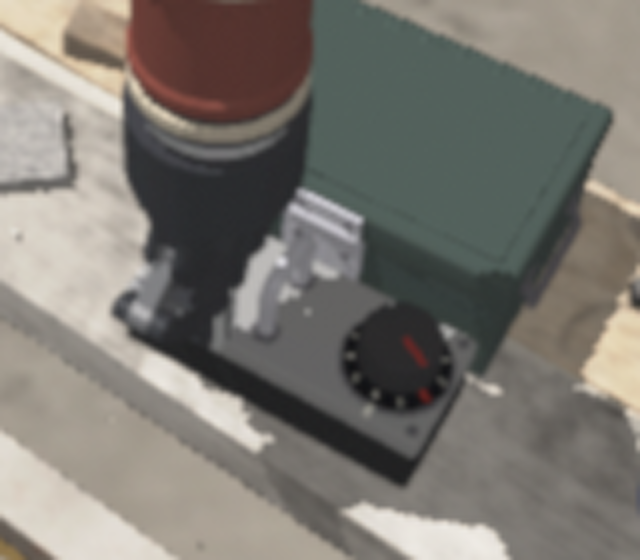

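View pics/w2.png

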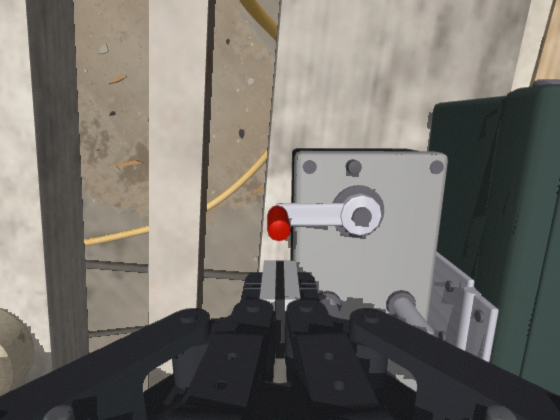

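```bash
python3 -m jog '[{"x":0,"y":-6,"z":0,"twist":0,"hand":0},{"x":0,"y":-6,"z":0,"twist":0,"hand":0},{"x":1,"y":-9,"z":0,"twist":0,"hand":0},{"x":3,"y":-9,"z":0,"twist":0,"hand":0},{"x":4,"y":-8,"z":0,"twist":0,"hand":0},{"x":3,"y":-4,"z":0,"twist":0,"hand":0},{"x":0,"y":0,"z":0,"twist":0,"hand":0}]'
python3 - <<'E'
from h import *
go(-28,62,60)
snap("wrist","w3.png")
E
```

```text
time: 6.5
tcp_pos: [0.4323, -0.0604, 0.2369]
ee_rot: [0.003, 0.998, 0.065, 0.02]
contact_force: [-1.1, -4.3, -2.1]
finger_gap: 0.002
t 6.5 tip lock mm [-27.4  59.5  64. ] yaw 7.43 zax [ 0.04  -0.003 -0.999] F [-1.1 -4.3 -2.1] gap 0.002 j [-0.08  0.59  0.24  2.21 -0.41  0.34  0.64]
tool move mm [-0.8 -2.6  4. ]
```

View pics/w3.png

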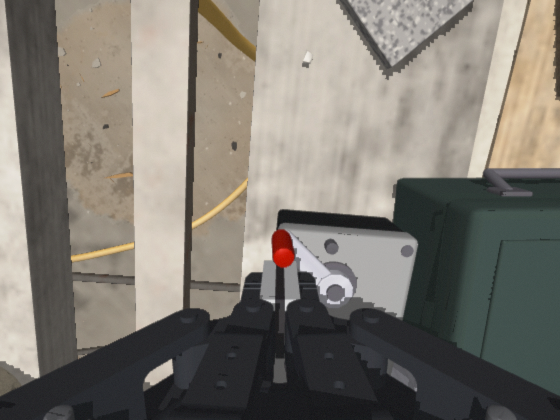

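```bash
python3 -m jog '[{"x":1,"y":-4,"z":2,"twist":0,"hand":0},{"x":1,"y":-4,"z":2,"twist":0,"hand":0},{"x":0,"y":-2,"z":0,"twist":0,"hand":0}]'
python3 - <<'E'
from h import *
go(-28,62,60)
snap("wrist","w4.png")
E
```

```text
time: 6.85
tcp_pos: [0.435, -0.0545, 0.2345]
ee_rot: [0.007, 0.998, 0.061, 0.025]
contact_force: [-0.7, -6.1, -3.7]
finger_gap: -0.0
t 6.85 tip lock mm [-22.4  63.6  61.8] yaw 7.02 zax [ 0.05  -0.01  -0.999] F [-0.7 -6.1 -3.7] gap -0.0 j [-0.1   0.59  0.25  2.21 -0.42  0.33  0.62]
tool move mm [-5.7  1.6  1.5]
```

View pics/w4.png

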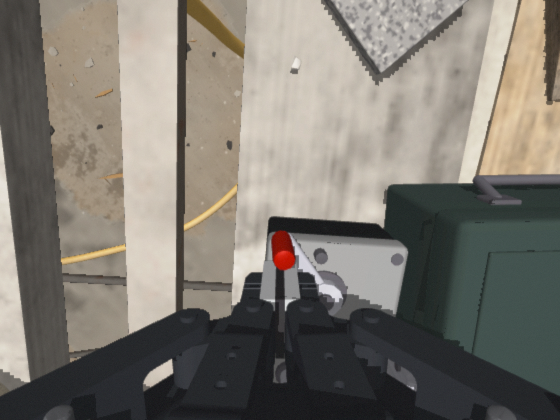

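```bash
python3 -m jog '[{"x":0,"y":-4,"z":0,"twist":0,"hand":0},{"x":0,"y":-4,"z":0,"twist":0,"hand":0}]'
python3 - <<'E'
from h import *
go(-28,62,60)
E
```

```text
time: 7.1
tcp_pos: [0.4354, -0.0511, 0.2347]
ee_rot: [0.011, 0.998, 0.057, 0.028]
contact_force: [2.1, -9.6, -6.0]
finger_gap: 0.001
t 7.1 tip lock mm [-20.4  65.2  62.1] yaw 6.6 zax [ 0.058 -0.019 -0.998] F [ 2.1 -9.6 -6. ] gap 0.001 j [-0.11  0.59  0.26  2.21 -0.42  0.32  0.61]
tool move mm [-7.7  3.2  1.7]
```

```bash
python3 -m jog '[{"x":-3,"y":6,"z":0,"twist":0,"hand":0},{"x":-4,"y":8,"z":0,"twist":0,"hand":0},{"x":-5,"y":8,"z":0,"twist":0,"hand":0},{"x":-5,"y":9,"z":0,"twist":0,"hand":0},{"x":-4,"y":9,"z":0,"twist":0,"hand":0},{"x":0,"y":9,"z":0,"twist":0,"hand":0},{"x":0,"y":0,"z":-25,"twist":0,"hand":0},{"x":0,"y":0,"z":-25,"twist":0,"hand":0},{"x":0,"y":0,"z":-25,"twist":0,"hand":0},{"x":0,"y":0,"z":-15,"twist":0,"hand":0},{"x":0,"y":0,"z":0,"twist":0,"hand":0}]'
python3 - <<'E'
from h import *
go(0,-62,170)
snap("wrist","w5.png")
E
```

```text
time: 8.2
tcp_pos: [0.4136, -0.1043, 0.3276]
ee_rot: [0.006, 0.998, 0.057, 0.026]
contact_force: [0.8, 0.5, -1.3]
finger_gap: 0.005
t 8.2 tip lock mm [-49.4  17.  154.9] yaw 6.57 zax [ 0.053 -0.009 -0.999] F [ 0.8  0.5 -1.3] gap 0.005 j [-0.08  0.4   0.38  2.16 -0.28  0.57  0.62]
tool move mm [ 50.9  78.6 -11.4]
```

View pics/w5.png

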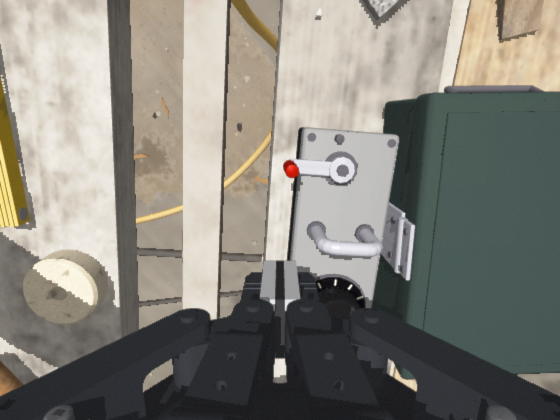

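```bash
python3 -m jog '[{"x":17,"y":26,"z":0,"twist":0,"hand":0.6},{"x":17,"y":26,"z":0,"twist":0,"hand":0.6},{"x":17,"y":26,"z":0,"twist":0,"hand":0.6},{"x":0,"y":0,"z":0,"twist":8.4,"hand":0.6},{"x":0,"y":0,"z":0,"twist":8.4,"hand":0.6},{"x":0,"y":0,"z":0,"twist":8.4,"hand":0.6},{"x":0,"y":0,"z":0,"twist":8.4,"hand":0.6},{"x":0,"y":0,"z":0,"twist":8.4,"hand":0.6},{"x":0,"y":0,"z":0,"twist":2.4,"hand":0.6},{"x":0,"y":0,"z":0,"twist":0,"hand":0.6}]'
python3 - <<'E'
from h import *
go(0,-62,100)
im,c=snap("wrist","w6.png"); np.savez("w6.npz",K=c[0],R=c[1],t=c[2])
for P in ((0,-62,71),(0,0,86),(34,72,46),(-34,-90,46)): print(P,proj("",L(*P),c).round(0))
E
```

```text
time: 9.25
tcp_pos: [0.4727, -0.1768, 0.3158]
ee_rot: [-0.006, 0.944, -0.331, 0.012]
contact_force: [0.2, 0.0, 0.2]
finger_gap: 0.599
t 9.25 tip lock mm [ -4.  -59.6 142.9] yaw -38.68 zax [ 0.027  0.004 -1.   ] F [0.2 0.  0.2] gap 0.599 j [-0.07  0.57  0.58  1.97 -0.49  0.73  0.13]
tool move mm [ 3.7 -0.4 43. ]
(0, -62, 71) [284. 230.]
(0, 0, 86) [204. 163.]
(34, 72, 46) [164.  33.]
(-34, -90, 46) [278. 279.]
```

View pics/w6.png

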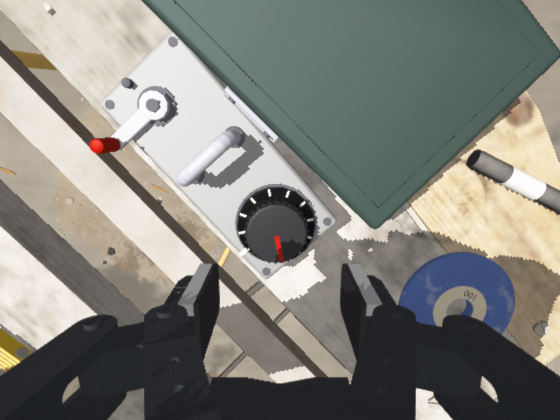

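```bash
python3 - <<'E'
from h import *
from scipy.optimize import least_squares
z=np.load("w6.npz");c=(z["K"],z["R"],z["t"])
im=cv2.imread('pics/w6.png')[20:290,80:350];cv2.imwrite('pics/w6c.png',cv2.resize(im,None,fx=2.2,fy=2.2,interpolation=cv2.INTER_CUBIC))
pts=[((0,-62,71),(276,231)),((-6,46,53),(154,106)),((0,0,86),(213,156)),((-42,46,76),(95,146))]
def f(q):
    cz,sz=np.cos(q[2]),np.sin(q[2]); out=[]
    for l,px in pts:
        P=np.array([q[0]+(cz*l[0]-sz*l[1])/1000,q[1]+(sz*l[0]+cz*l[1])/1000,l[2]/1000]); out+=list(proj("",P,c)-px)
    return out
s=least_squares(f,[.4738,-.1165,.125]);print(s.x,np.degrees(s.x[2]),np.round(s.fun,1))
E
```

```text
[ 0.47585471 -0.11506086  0.05105674] 2.9253357301661964 [ 3.7  0.3  1.3 -2.1 -7.8  2.2  3.5 -0.7]
```

View pics/w6c.png

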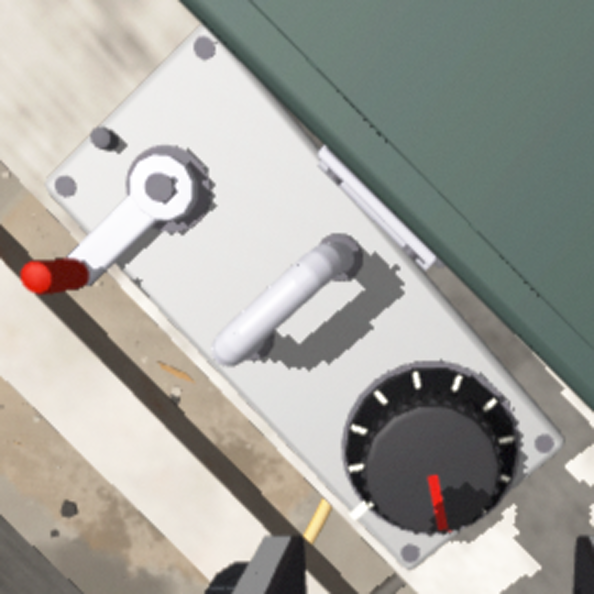

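```bash
cat >> h.py <<'E'
def fitlock(pts,c,dz=0):
    from scipy.optimize import least_squares
    def f(q):
        cz,sz=np.cos(q[2]),np.sin(q[2]); out=[]
        for l,px in pts:
            P=np.array([q[0]+(cz*l[0]-sz*l[1])/1000,q[1]+(sz*l[0]+cz*l[1])/1000,l[2]/1000+dz]); out+=list(proj("",P,c)-px)
        return out
    s=least_squares(f,[.4738,-.1165,.1],loss="soft_l1",f_scale=2.);return s.x,np.degrees(s.x[2]),np.round(f(s.x),1)
E
python3 - <<'E'
from h import *
z=np.load("w6.npz");c=(z["K"],z["R"],z["t"])
pts=[((0,-62,71),(276.8,232.3)),((-6,46,53),(152.7,105)),((0,0,86),(208.6,156.4)),((-42,46,76),(97.3,145)),((-34,72,46),(103.6,103.2)),((34,72,46),(172.7,32.7)),((-34,-90,46),(265.5,278.2)),((34,-90,46),(336,220))]
print(fitlock(pts,c)); print(fitlock(pts[4:],c))
E
```

```text
(array([ 0.47476208, -0.11475946,  0.04207261]), np.float64(2.410583190347771), array([ 0.5,  0.3,  1.4, -0.9, -5.2,  2.6, -0.6,  0.1, -7. , -0.4,  0.4,
       -7.4,  1.4,  2.6,  4.5,  0.3]))
(array([ 0.47408658, -0.11486173,  0.03978618]), np.float64(2.279580253538935), array([-7.5,  0.1, -0. , -6.6,  0.5,  3.3,  3.6,  1.3]))
```

```bash
sed -i 's/^O=np.*/O=np.array([.4748,-.1148,0.]);yaw=np.radians(2.4)/' h.py; python3 -c "
from h import *
go(0,-62,54)"
```

```text
t 9.3 tip lock mm [-1.000e-01 -6.130e+01  1.429e+02] yaw -38.63 zax [ 0.027  0.004 -1.   ] F [ 0.1 -0.2 -0.8] gap 0.602 j [-0.07  0.57  0.58  1.97 -0.48  0.73  0.13]
tool move mm [-1.   2.2 88.8]
```

```bash
python3 -m jog '[{"x":0,"y":1,"z":25,"twist":0,"hand":0.6},{"x":0,"y":1,"z":25,"twist":0,"hand":0.6},{"x":0,"y":0,"z":18,"twist":0,"hand":0.6},{"x":0,"y":0,"z":0,"twist":0,"hand":0.6}]'
python3 - <<'E'
from h import *
go(0,-62,56)
im,c=snap("wrist","w7.png")
snap("scene","s7.png"); im=cv2.imread('pics/s7.png')[200:340,240:400];cv2.imwrite('pics/s7c.png',cv2.resize(im,None,fx=4,fy=4,interpolation=cv2.INTER_CUBIC))
E
```

```text
time: 9.7
tcp_pos: [0.4734, -0.178, 0.2439]
ee_rot: [-0.007, 0.945, -0.328, 0.011]
contact_force: [-0.4, 0.7, 0.1]
finger_gap: 0.601
t 9.7 tip lock mm [  0.5 -62.2  71. ] yaw -38.32 zax [ 0.026  0.006 -1.   ] F [-0.4  0.7  0.1] gap 0.601 j [ 0.01  0.67  0.47  2.02 -0.59  0.56  0.23]
tool move mm [-0.8  0.5 15. ]
```

View pics/w7.png

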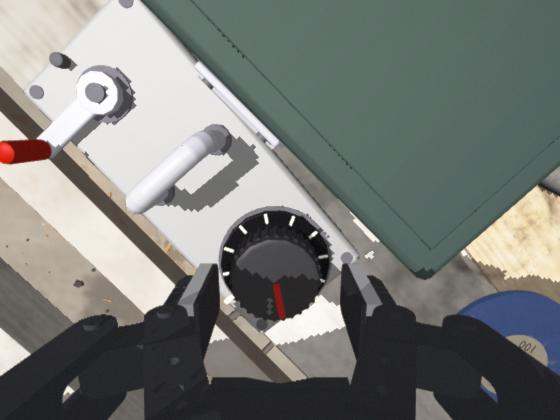

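View pics/s7c.png

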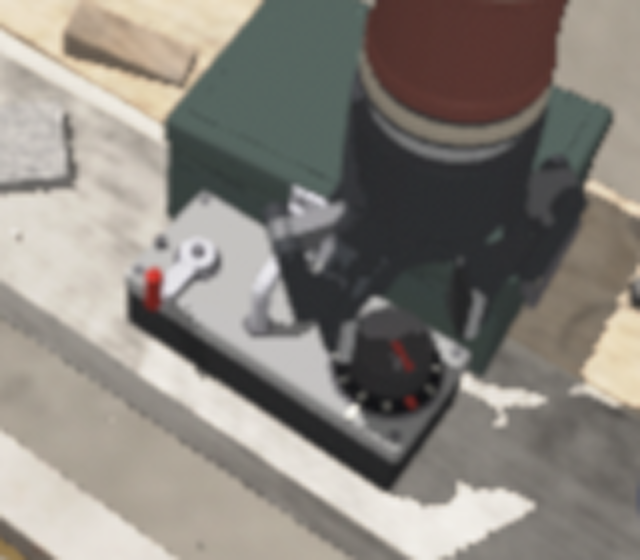

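```bash
python3 -m jog '[{"x":-1,"y":0,"z":8,"twist":0,"hand":0.6},{"x":0,"y":0,"z":8,"twist":0,"hand":0.6},{"x":0,"y":0,"z":0,"twist":0,"hand":0.3},{"x":0,"y":0,"z":0,"twist":0,"hand":0.3},{"x":0,"y":0,"z":0,"twist":0,"hand":0.3},{"x":0,"y":0,"z":0,"twist":0,"hand":0.3}]' 40
python3 - <<'E'
from h import *
go(0,-62,56)
im,c=snap("wrist","w8.png")
E
```

```text
time: 10.4
tcp_pos: [0.4736, -0.1776, 0.2311]
ee_rot: [-0.008, 0.945, -0.328, 0.014]
contact_force: [-0.3, -0.4, -1.9]
finger_gap: 0.438
t 10.4 tip lock mm [  1.7 -62.   58.2] yaw -38.26 zax [ 0.032  0.005 -0.999] F [-0.3 -0.4 -1.9] gap 0.438 j [ 0.03  0.69  0.45  2.03 -0.62  0.53  0.25]
tool move mm [-1.4  1.2  2.1]
```

View pics/w8.png

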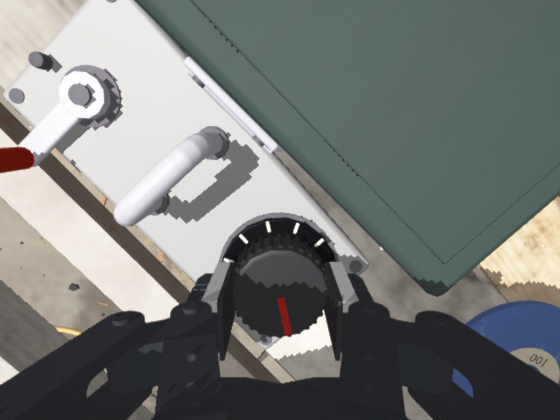

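```bash
python3 -m jog '[{"x":0,"y":0,"z":1,"twist":8,"hand":0.3},{"x":0,"y":0,"z":1,"twist":8,"hand":0.3},{"x":0,"y":0,"z":0,"twist":8,"hand":0.3},{"x":0,"y":0,"z":0,"twist":8,"hand":0.3},{"x":0,"y":0,"z":0,"twist":0,"hand":0.3}]'
python3 - <<'E'
from h import *
go(0,-62,56);print(r.read_state()["torque"])
im,c=snap("wrist","w9.png")
E
```

```text
time: 10.95
tcp_pos: [0.4732, -0.1779, 0.2311]
ee_rot: [-0.012, 0.813, -0.582, 0.012]
contact_force: [-1.6, 0.8, -0.6]
finger_gap: 0.44
t 10.95 tip lock mm [  1.4 -62.4  58.2] yaw -71.16 zax [ 0.033  0.005 -0.999] F [-1.6  0.8 -0.6] gap 0.44 j [-0.07  0.73  0.6   2.03 -0.78  0.59 -0.15]
tool move mm [-0.8  1.4  2.1]
[-0.19190665  0.28857982  0.1801217 ]
```

View pics/w9.png

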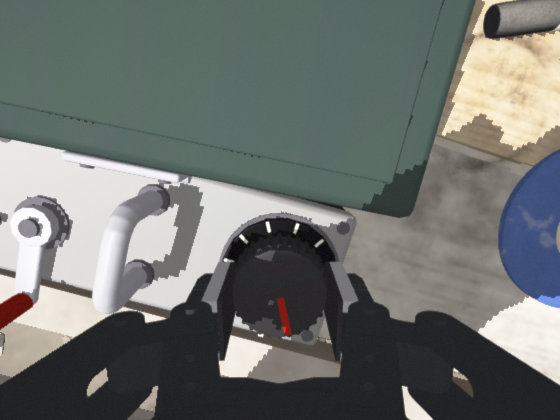

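```bash
python3 -m jog '[{"x":0,"y":0,"z":1,"twist":8,"hand":0.3},{"x":0,"y":0,"z":1,"twist":8,"hand":0.3},{"x":0,"y":0,"z":0,"twist":8,"hand":0.3},{"x":0,"y":0,"z":0,"twist":8,"hand":0.3},{"x":0,"y":0,"z":0,"twist":8,"hand":0.3},{"x":0,"y":0,"z":0,"twist":8,"hand":0.3},{"x":0,"y":0,"z":0,"twist":8,"hand":0.3},{"x":0,"y":0,"z":0,"twist":0,"hand":0.3}]'
python3 - <<'E'
from h import *
go(0,-62,56);print(r.read_state()["torque"])
im,c=snap("wrist","w10.png")
E
```

```text
time: 11.8
tcp_pos: [0.4716, -0.1791, 0.2317]
ee_rot: [0.015, -0.441, 0.897, -0.005]
contact_force: [-0.9, 1.9, 2.2]
finger_gap: 0.434
t 11.8 tip lock mm [ -0.3 -63.5  58.8] yaw -127.59 zax [ 0.032  0.005 -0.999] F [-0.9  1.9  2.2] gap 0.434 j [-0.2   0.82  0.86  2.04 -1.    0.74 -0.92]
tool move mm [-1.3  0.8  2.9]
[-0.0973191   0.66982821 -0.06286263]
```

View pics/w10.png

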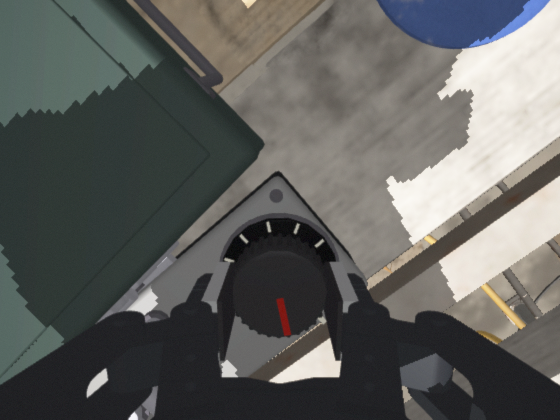

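```bash
python3 -m jog '[{"x":0,"y":0,"z":0,"twist":0,"hand":0.58},{"x":0,"y":0,"z":0,"twist":0,"hand":0.58},{"x":0,"y":0,"z":0,"twist":0,"hand":0.58},{"x":0,"y":0,"z":0,"twist":-8,"hand":0.58},{"x":0,"y":0,"z":0,"twist":-8,"hand":0.58},{"x":0,"y":0,"z":0,"twist":-8,"hand":0.58},{"x":0,"y":0,"z":0,"twist":-8,"hand":0.58},{"x":0,"y":0,"z":0,"twist":-8,"hand":0.58},{"x":0,"y":0,"z":0,"twist":-8,"hand":0.58},{"x":0,"y":0,"z":0,"twist":-8,"hand":0.58},{"x":0,"y":0,"z":0,"twist":-8,"hand":0.58},{"x":0,"y":0,"z":0,"twist":0,"hand":0.58}]'
python3 - <<'E'
from h import *
go(0,-62,56);print(r.read_state()["torque"])
im,c=snap("wrist","w11.png")
E
```

```text
time: 13.05
tcp_pos: [0.4747, -0.1813, 0.2333]
ee_rot: [-0.012, 0.866, -0.5, 0.019]
contact_force: [-0.6, 0.7, -0.7]
finger_gap: 0.58
t 13.05 tip lock mm [  4.8 -66.3  60.5] yaw -60.06 zax [ 0.044  0.002 -0.999] F [-0.6  0.7 -0.7] gap 0.58 j [-0.03  0.71  0.56  2.03 -0.74  0.57  0.  ]
tool move mm [-6.1  2.4  4.3]
[0.03431552 0.1389134  0.00982345]
```

View pics/w11.png

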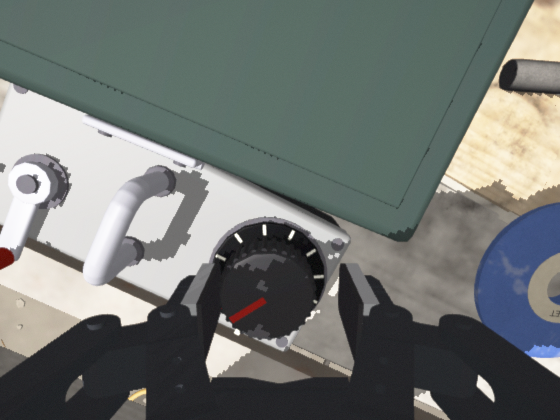

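```bash
python3 -m jog '[{"x":-5,"y":2,"z":3,"twist":0,"hand":0.58},{"x":0,"y":0,"z":0,"twist":0,"hand":0.58},{"x":0,"y":0,"z":0,"twist":0,"hand":0.3},{"x":0,"y":0,"z":0,"twist":0,"hand":0.3},{"x":0,"y":0,"z":0,"twist":0,"hand":0.3},{"x":0,"y":0,"z":0,"twist":0,"hand":0.3}]'
python3 - <<'E'
from h import *
go(0,-62,56);print(r.read_state()["torque"])
im,c=snap("wrist","w12.png"); np.savez("w12.npz",K=c[0],R=c[1],t=c[2])
E
```

```text
time: 13.7
tcp_pos: [0.4704, -0.1776, 0.2302]
ee_rot: [-0.012, 0.863, -0.504, 0.019]
contact_force: [-0.6, -1.0, 1.7]
finger_gap: 0.44
t 13.7 tip lock mm [  0.7 -62.6  57.3] yaw -60.57 zax [ 0.044  0.001 -0.999] F [-0.6 -1.   1.7] gap 0.44 j [-0.03  0.71  0.55  2.04 -0.75  0.55  0.  ]
tool move mm [-0.9  0.4  1.3]
[0.07306783 0.19042732 0.0055341 ]
```

View pics/w12.png

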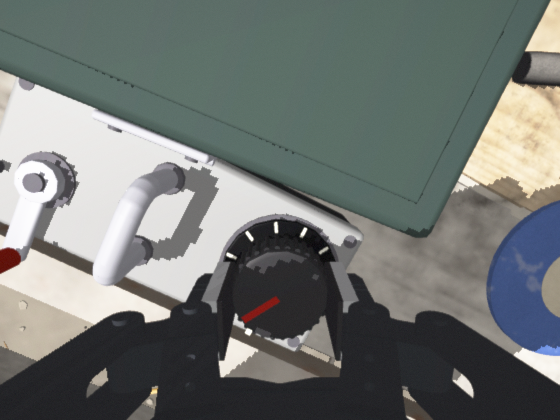

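```bash
python3 -m jog '[{"x":0,"y":0,"z":0,"twist":7.6,"hand":0.3},{"x":0,"y":0,"z":0,"twist":7.6,"hand":0.3},{"x":0,"y":0,"z":0,"twist":7.6,"hand":0.3},{"x":0,"y":0,"z":0,"twist":7.6,"hand":0.3},{"x":0,"y":0,"z":0,"twist":7.6,"hand":0.3},{"x":0,"y":0,"z":0,"twist":7.6,"hand":0.3},{"x":0,"y":0,"z":0,"twist":7.6,"hand":0.3},{"x":0,"y":0,"z":0,"twist":7.6,"hand":0.3},{"x":0,"y":0,"z":0,"twist":0,"hand":0.3}]'
python3 - <<'E'
from h import *
go(0,-62,56);print(r.read_state()["torque"])
im,c=snap("wrist","w13.png")
E
```

```text
time: 14.65
tcp_pos: [0.4697, -0.1778, 0.2304]
ee_rot: [0.017, -0.475, 0.88, -0.012]
contact_force: [-1.1, 2.2, 3.7]
finger_gap: 0.438
t 14.65 tip lock mm [ -0.7 -63.9  57.6] yaw -123.21 zax [ 0.041 -0.005 -0.999] F [-1.1  2.2  3.7] gap 0.438 j [-0.2   0.81  0.84  2.05 -1.    0.71 -0.84]
tool move mm [-1.9  0.6  1.6]
[-0.15815018  0.49729252  0.11919161]
```

View pics/w13.png

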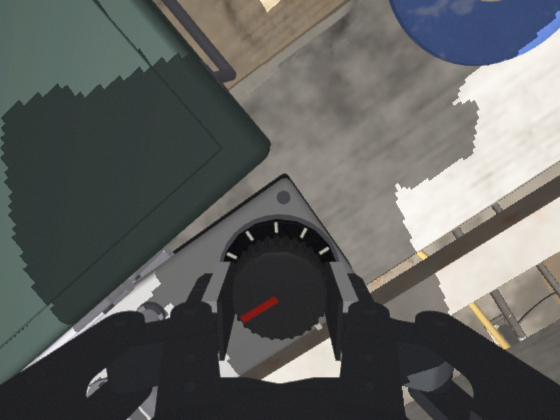

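```bash
python3 -m jog '[{"x":0,"y":0,"z":0,"twist":0,"hand":0.58},{"x":0,"y":0,"z":0,"twist":0,"hand":0.58},{"x":0,"y":0,"z":0,"twist":0,"hand":0.58},{"x":0,"y":0,"z":-20,"twist":0,"hand":0.58},{"x":0,"y":0,"z":-30,"twist":0,"hand":0.5},{"x":0,"y":0,"z":-30,"twist":-8,"hand":0.5},{"x":0,"y":0,"z":-30,"twist":-8,"hand":0.5},{"x":0,"y":0,"z":0,"twist":-8,"hand":0.5},{"x":0,"y":0,"z":0,"twist":-8,"hand":0.5},{"x":0,"y":0,"z":0,"twist":-5,"hand":0.5},{"x":0,"y":0,"z":0,"twist":0,"hand":0.5}]'
python3 - <<'E'
from h import *
go(0,0,75)
im,c=snap("wrist","w14.png"); np.savez("w14.npz",K=c[0],R=c[1],t=c[2])
snap("scene","s14.png"); im=cv2.imread('pics/s14.png')[200:340,240:400];cv2.imwrite('pics/s14c.png',cv2.resize(im,None,fx=4,fy=4,interpolation=cv2.INTER_CUBIC))
E
```

```text
time: 15.8
tcp_pos: [0.4653, -0.1782, 0.3438]
ee_rot: [-0.013, 0.739, -0.673, 0.017]
contact_force: [0.7, 0.2, -0.5]
finger_gap: 0.496
t 15.8 tip lock mm [ -4.9 -63.9 171. ] yaw -84.71 zax [ 0.042 -0.004 -0.999] F [ 0.7  0.2 -0.5] gap 0.496 j [-0.23  0.58  0.86  1.96 -0.62  0.83 -0.51]
tool move mm [-64.3  -4.1  95.7]
```

View pics/w14.png

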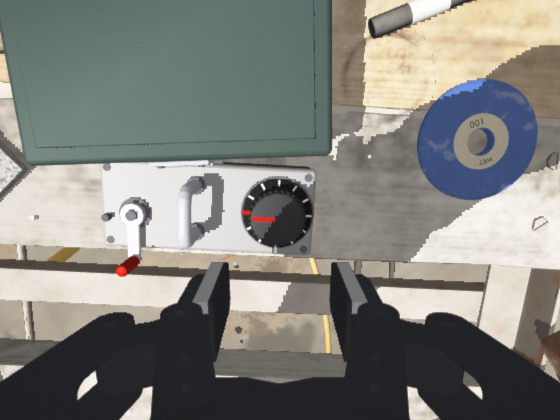

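View pics/s14c.png

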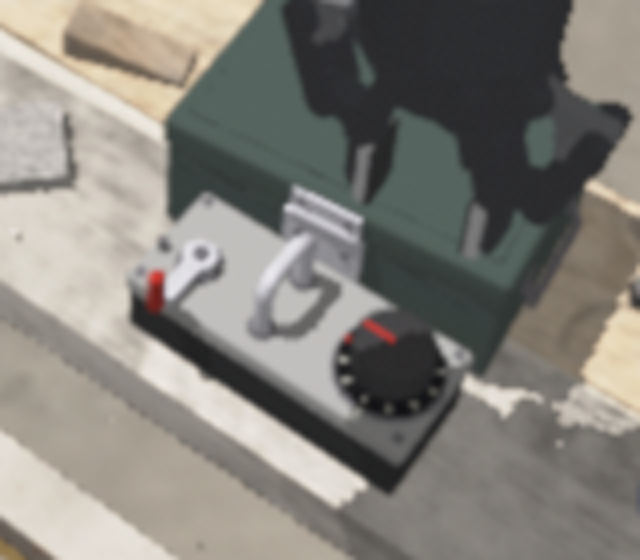

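```bash
python3 - <<'E'
from h import *
z=np.load("w14.npz");c=(z["K"],z["R"],z["t"])
im=cv2.imread('pics/w14.png')[150:280,90:330];cv2.imwrite('pics/w14c.png',cv2.resize(im,None,fx=3.3,fy=3.3,interpolation=cv2.INTER_CUBIC))
pts=[((0,-62,71),(275,219)),((-6,46,53),(132,213)),((-42,46,76),(122,271)),((-34,72,46),(103,247)),((34,72,46),(104,164)),((-34,-90,46),(313,256)),((34,-90,46),(315,168))]
print(fitlock(pts,c)); print(fitlock(pts[:3],c))
E
```

```text
(array([ 0.47377552, -0.11675   ,  0.04842629]), np.float64(2.774622195394629), array([ 2.3, -0.2,  0.1,  2.3, -0.3,  1.1,  0.7,  0.1, -6.3, -5.1, -2.1,
       -0.8,  1.7,  0.5]))
(array([ 0.47441072, -0.11647526,  0.03976194]), np.float64(2.2781911115262345), array([ 2. , -0.4, -0.4,  0.9, -1.2, -0.3]))
```

View pics/w14c.png

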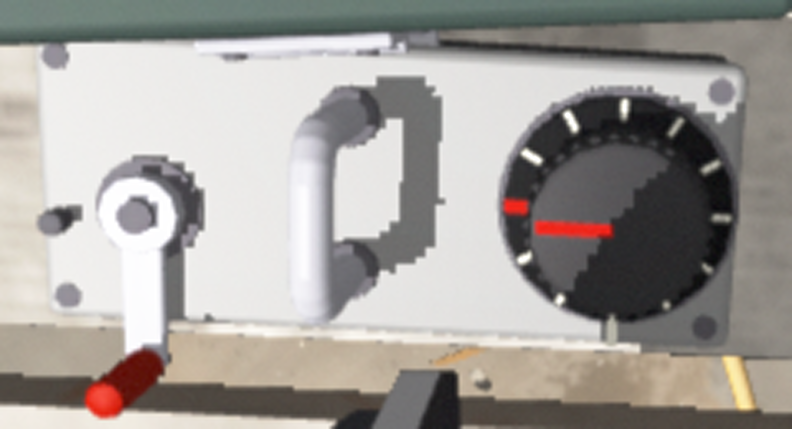

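```bash
sed -i 's/^O=np.*/O=np.array([.4742,-.1166,0.]);yaw=np.radians(2.5)/' h.py; python3 - <<'E'
from h import *
z=np.load("w14.npz");c=(z["K"],z["R"],z["t"])
P=ray("",(185,214.5),.0855,c);d=P-O;print(P,d@X,d@Y)
go(0,0,110);go(0,0,70)
E
```

```text
[ 0.47750318 -0.1179943   0.0855    ] 0.003239217003299164 -0.0015370542961104954
t 15.9 tip lock mm [ -4.4 -62.2 170.7] yaw -84.82 zax [ 0.042 -0.004 -0.999] F [ 0.4  0.1 -0.8] gap 0.5 j [-0.23  0.58  0.86  1.96 -0.62  0.83 -0.51]
tool move mm [-62.4  -4.8  60.5]
t 15.9 tip lock mm [ -4.4 -62.2 170.7] yaw -84.82 zax [ 0.042 -0.004 -0.999] F [ 0.4  0.1 -0.8] gap 0.5 j [-0.23  0.58  0.86  1.96 -0.62  0.83 -0.51]
tool move mm [-62.7  -3.2 100.4]
```

```bash
python3 -m jog '[{"x":-21,"y":-2,"z":10,"twist":0,"hand":0.45},{"x":-21,"y":-2,"z":20,"twist":0,"hand":0.45},{"x":-20,"y":-2,"z":20,"twist":0,"hand":0.45},{"x":0,"y":0,"z":0,"twist":0,"hand":0.45}]'
python3 - <<'E'
from h import *
go(1.5,-.8,70)
im,c=snap("wrist","w15.png"); np.savez("w15.npz",K=c[0],R=c[1],t=c[2])
s,p,M=st()
for g in (-20,20): print(proj("",p+M@[g/1000,0,.155],c))
E
```

```text
time: 16.3
tcp_pos: [0.4683, -0.1156, 0.2918]
ee_rot: [-0.012, 0.735, -0.678, 0.018]
contact_force: [-0.6, -0.2, 0.3]
finger_gap: 0.449
t 16.3 tip lock mm [  1.5  -0.3 119. ] yaw -85.38 zax [ 0.043 -0.007 -0.999] F [-0.6 -0.2  0.3] gap 0.449 j [-0.32  0.64  0.79  2.06 -0.73  0.7  -0.54]
tool move mm [ 0.   2.1 48.9]
[231.36393469 300.6778156 ]
[337.31631012 301.0152778 ]
```

View pics/w15.png

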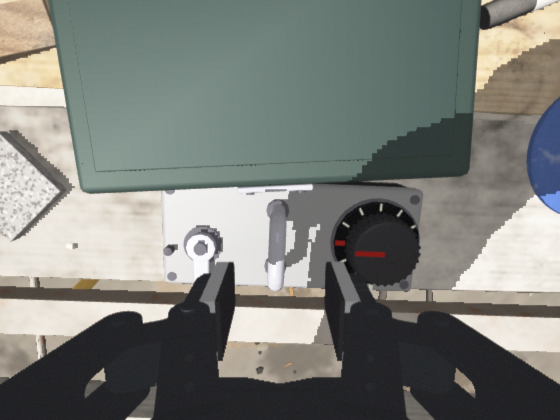

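```bash
python3 -m jog '[{"x":0,"y":1,"z":17,"twist":0,"hand":0.45},{"x":0,"y":1,"z":16,"twist":0,"hand":0.45},{"x":0,"y":0,"z":0,"twist":0,"hand":0.45}]'
python3 - <<'E'
from h import *
z=np.load("w15.npz");c=(z["K"],z["R"],z["t"])
P=ray("",(277,247),.0855,c);d=P-O;print(P,d@X,d@Y)
go(1.5,-.8,70)
im,c=snap("wrist","w16.png"); np.savez("w16.npz",K=c[0],R=c[1],t=c[2])
E
```

```text
time: 16.65
tcp_pos: [0.4693, -0.1227, 0.2625]
ee_rot: [-0.011, 0.732, -0.681, 0.025]
contact_force: [-0.9, -1.2, -0.2]
finger_gap: 0.45
[ 0.48010929 -0.11640302  0.0855    ] 0.005912260830457135 -6.096482748380759e-05
t 16.65 tip lock mm [ 3.7 -9.3 89.8] yaw -85.85 zax [ 0.052 -0.017 -0.998] F [-0.9 -1.2 -0.2] gap 0.45 j [-0.26  0.68  0.73  2.08 -0.8   0.62 -0.48]
tool move mm [-9.   3.  19.5]
```

View pics/w16.png

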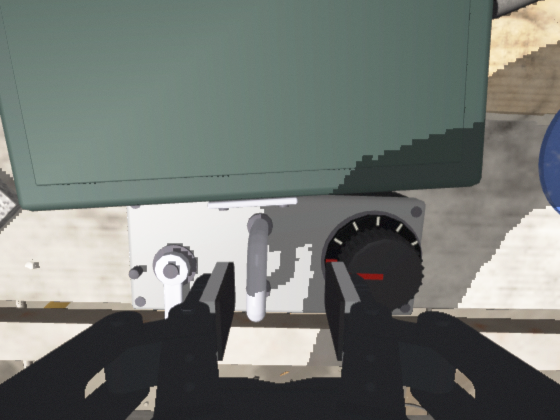

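```bash
python3 -m jog '[{"x":-5,"y":0,"z":0,"twist":0,"hand":0.45},{"x":-4,"y":0,"z":0,"twist":0,"hand":0.45},{"x":0,"y":0,"z":0,"twist":0,"hand":0.45}]'
python3 - <<'E'
from h import *
go(3,-.8,70)
im,c=snap("wrist","w17.png"); np.savez("w17.npz",K=c[0],R=c[1],t=c[2])
E
```

```text
time: 17.0
tcp_pos: [0.4696, -0.1157, 0.2661]
ee_rot: [-0.013, 0.731, -0.682, 0.029]
contact_force: [-0.9, 0.1, -0.7]
finger_gap: 0.45
t 17.0 tip lock mm [ 5.5 -2.9 93.4] yaw -86.07 zax [ 0.059 -0.021 -0.998] F [-0.9  0.1 -0.7] gap 0.45 j [-0.28  0.67  0.74  2.08 -0.8   0.62 -0.49]
tool move mm [-2.8  3.8 23.2]
```

View pics/w17.png

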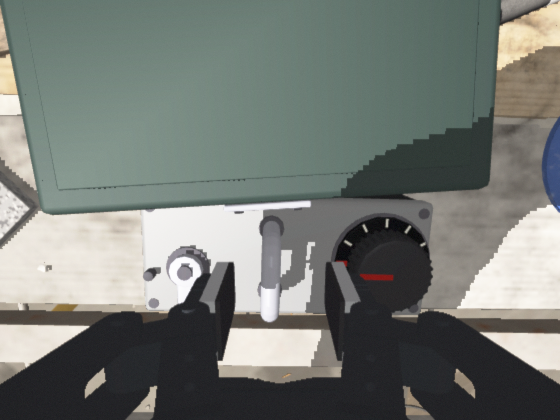

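```bash
python3 -m jog '[{"x":-2,"y":1,"z":9,"twist":0,"hand":0.45},{"x":-2,"y":1,"z":9,"twist":0,"hand":0.45},{"x":0,"y":1,"z":6,"twist":0,"hand":0.45},{"x":0,"y":0,"z":0,"twist":0,"hand":0.45}]'
python3 - <<'E'
from h import *
go(3,-.8,70)
im,c=snap("wrist","w18.png"); np.savez("w18.npz",K=c[0],R=c[1],t=c[2])
E
```

```text
time: 17.45
tcp_pos: [0.4677, -0.112, 0.2402]
ee_rot: [-0.013, 0.731, -0.682, 0.029]
contact_force: [-0.4, -0.1, -0.7]
finger_gap: 0.449
t 17.45 tip lock mm [ 3.9  0.8 67.5] yaw -86.02 zax [ 0.06  -0.021 -0.998] F [-0.4 -0.1 -0.7] gap 0.449 j [-0.25  0.7   0.67  2.11 -0.87  0.55 -0.44]
tool move mm [ 1.7  0.8 -2.5]
```

View pics/w18.png

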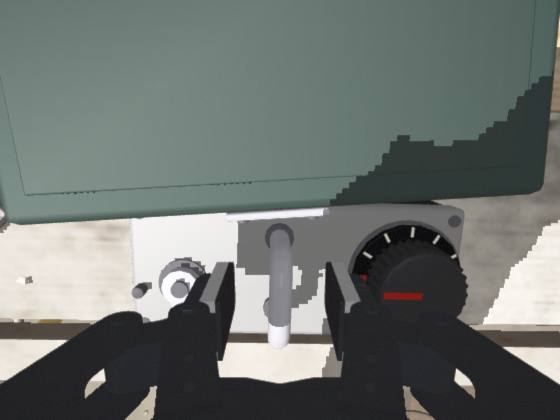

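```bash
python3 - <<'E'
from h import *
z=np.load("w18.npz");c=(z["K"],z["R"],z["t"]);s,p,M=st()
for px in((279,245),(279,290),(278,335)):
    P=ray("",px,.085,c);print(M.T@(P-p)*1000,(P-O)@X)
E
python3 -m jog '[{"x":0,"y":0,"z":0,"twist":0,"hand":0},{"x":0,"y":0,"z":0,"twist":0,"hand":0},{"x":0,"y":0,"z":0,"twist":0,"hand":0},{"x":0,"y":0,"z":0,"twist":0,"hand":0}]' 60
python3 - <<'E'
from h import *
go(3,-.8,70)
im,c=snap("wrist","w19.png")
E
```

```text
[  0.55748607 -21.59584189 157.02890876] 0.02470911273403733
[  0.55346349  -3.83780865 155.98733716] 0.006926372677695044
[  0.15770308  14.92103002 154.87717806] -0.011869244058083808
time: 17.9
tcp_pos: [0.4679, -0.1123, 0.2405]
ee_rot: [-0.013, 0.731, -0.682, 0.029]
contact_force: [-0.5, -0.9, -1.9]
finger_gap: 0.081
t 17.9 tip lock mm [ 4.2  0.5 67.9] yaw -86.1 zax [ 0.06  -0.021 -0.998] F [-0.5 -0.9 -1.9] gap 0.081 j [-0.25  0.7   0.68  2.11 -0.87  0.55 -0.44]
tool move mm [ 1.3  1.1 -2.2]
```

View pics/w19.png

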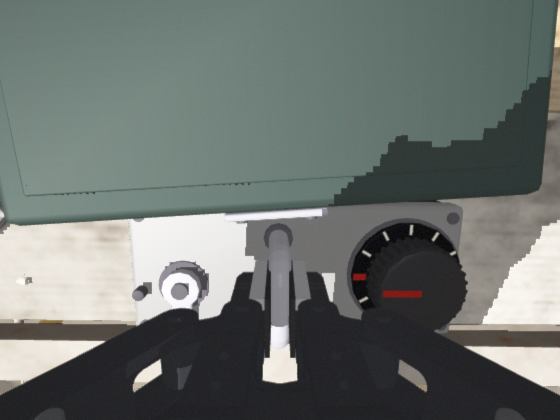

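```bash
python3 - <<'E'
from h import *
s,p,M=st(); print(M[2]*24, M.T@X*10)
E
python3 -m jog '[{"x":0,"y":0,"z":-5,"twist":0,"hand":0},{"x":0,"y":0,"z":-5,"twist":0,"hand":0},{"x":0,"y":0,"z":0,"twist":0,"hand":0}]' 80
python3 - <<'E'
from h import *
go(3,-.8,70)
E
```

```text
[  0.60261929  -1.41213508 -23.95083975] [ 0.24373111 -9.97933622  0.59451142]
time: 18.25
tcp_pos: [0.4676, -0.1122, 0.2514]
ee_rot: [-0.013, 0.731, -0.682, 0.03]
contact_force: [-0.1, -0.7, 0.2]
finger_gap: 0.076
t 18.25 tip lock mm [ 4.1  0.5 78.7] yaw -86.1 zax [ 0.061 -0.022 -0.998] F [-0.1 -0.7  0.2] gap 0.076 j [-0.27  0.69  0.7   2.1  -0.84  0.58 -0.47]
tool move mm [1.  1.6 8.7]
```

```bash
python3 -m jog '[{"x":0,"y":0,"z":-5,"twist":0,"hand":0},{"x":0,"y":0,"z":-4,"twist":0,"hand":0},{"x":0,"y":0,"z":-2,"twist":0,"hand":0},{"x":0,"y":0,"z":0,"twist":0,"hand":0}]'
python3 - <<'E'
from h import *
go(3,-.8,70)
im,c=snap("wrist","w20.png")
snap("scene","s20.png"); im=cv2.imread('pics/s20.png')[200:340,240:400];cv2.imwrite('pics/s20c.png',cv2.resize(im,None,fx=4,fy=4,interpolation=cv2.INTER_CUBIC))
E
```

```text
time: 18.65
tcp_pos: [0.4673, -0.112, 0.2638]
ee_rot: [-0.013, 0.731, -0.682, 0.031]
contact_force: [1.1, -0.2, -2.4]
finger_gap: 0.073
t 18.65 tip lock mm [ 4.   0.6 91.2] yaw -86.08 zax [ 0.063 -0.023 -0.998] F [ 1.1 -0.2 -2.4] gap 0.073 j [-0.29  0.67  0.73  2.09 -0.81  0.6  -0.49]
tool move mm [ 0.8  2.3 21.1]
```

View pics/w20.png

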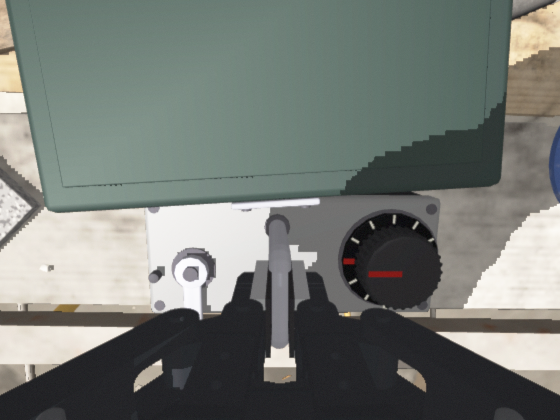

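View pics/s20c.png

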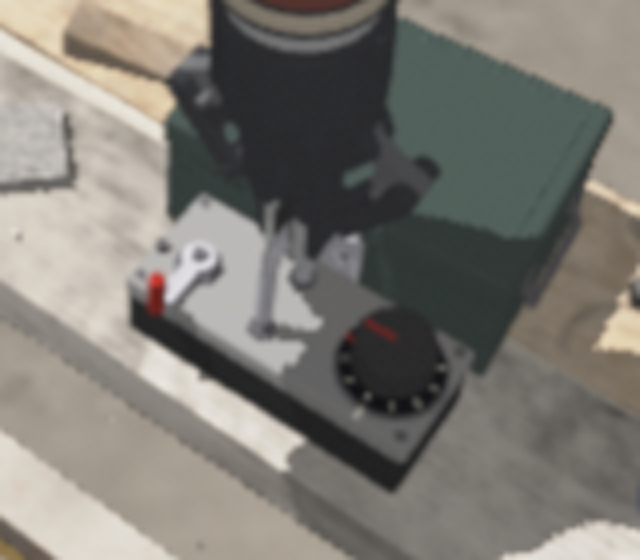

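```bash
python3 -m jog '[{"x":0,"y":0,"z":-1,"twist":0,"hand":0},{"x":0,"y":0,"z":-1,"twist":0,"hand":0},{"x":0,"y":0,"z":0,"twist":0,"hand":0}]'
python3 - <<'E'
from h import *
for i in range(3): s=r.read_state();print(s["contact_force"],s["tcp_pos"])
im,c=snap("wrist");print(r.read_state()["contact_force"])
E
```

```text
time: 19.05
tcp_pos: [0.4662, -0.1112, 0.2646]
ee_rot: [-0.012, 0.731, -0.682, 0.029]
contact_force: [-0.1, -0.2, -0.8]
finger_gap: 0.077
[-0.05247857 -0.21809891 -0.78878355] [ 0.46618684 -0.11123449  0.26458273]
[-0.05247857 -0.21809891 -0.78878355] [ 0.46618684 -0.11123449  0.26458273]
[-0.05247857 -0.21809891 -0.78878355] [ 0.46618684 -0.11123449  0.26458273]
[-1.04529736  0.84471708 -3.59005016]
```

```bash
python3 -m jog '[{"x":0,"y":0,"z":-2,"twist":0,"hand":0},{"x":0,"y":0,"z":-1,"twist":0,"hand":0},{"x":0,"y":0,"z":0,"twist":0,"hand":0}]'
python3 - <<'E'
from h import *
F=[]
for i in range(5): r.snapshot("wrist");F.append(r.read_state()["contact_force"])
print(np.mean(F,0),np.std(F,0))
go(3,0,70)
E
```

```text
time: 19.4
tcp_pos: [0.4652, -0.111, 0.2668]
ee_rot: [-0.011, 0.731, -0.682, 0.027]
contact_force: [1.1, 0.5, -6.6]
finger_gap: 0.071
[ 0.06443025 -0.35231916 -6.04487444] [0.36239077 0.19590261 0.29931796]
t 19.65 tip lock mm [ 0.7  2.  94.1] yaw -86.02 zax [ 0.056 -0.021 -0.998] F [ 0.4 -0.3 -5.9] gap 0.072 j [-0.3   0.67  0.74  2.09 -0.8   0.62 -0.5 ]
tool move mm [ 1.4 -0.9 24.2]
```

```bash
python3 - <<'E'
from h import *
im,c=snap("wrist","w21.png"); np.savez("w21.npz",K=c[0],R=c[1],t=c[2])
snap("scene","s21.png"); im=cv2.imread('pics/s21.png')[200:340,240:400];cv2.imwrite('pics/s21c.png',cv2.resize(im,None,fx=4,fy=4,interpolation=cv2.INTER_CUBIC))
E
```

```text
(no output)
```

View pics/w21.png

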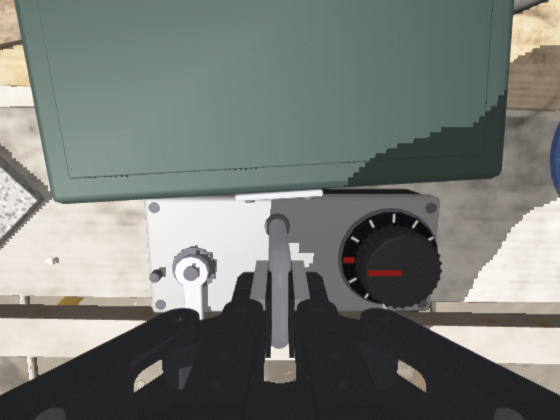

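View pics/s21c.png

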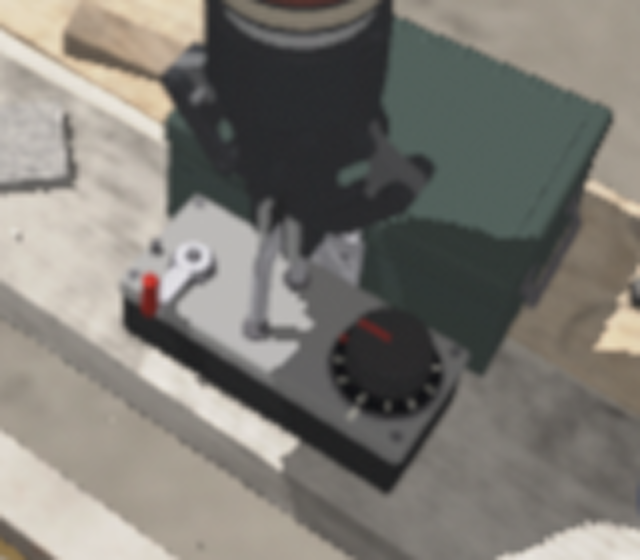

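```bash
python3 -m jog '[{"x":0,"y":0,"z":0,"twist":-1.5,"hand":0},{"x":0,"y":0,"z":0,"twist":-1.5,"hand":0},{"x":0,"y":3,"z":-0.3,"twist":0,"hand":0},{"x":0,"y":4,"z":-0.4,"twist":0,"hand":0},{"x":0,"y":4,"z":-0.4,"twist":0,"hand":0},{"x":0,"y":0,"z":0,"twist":0,"hand":0}]'
python3 - <<'E'
from h import *
go(3,0,70);s,p,M=st();print(M[2],p)
F=[]
for i in range(3): r.snapshot("wrist");F.append(r.read_state()["contact_force"])
print(np.mean(F,0))
E
```

```text
time: 20.35
tcp_pos: [0.4531, -0.1126, 0.2675]
ee_rot: [-0.011, 0.75, -0.661, 0.028]
contact_force: [0.1, -0.1, -6.9]
finger_gap: 0.071
t 20.35 tip lock mm [-11.5   0.9  94.8] yaw -82.77 zax [ 0.055 -0.021 -0.998] F [ 0.1 -0.1 -6.9] gap 0.071 j [-0.28  0.64  0.72  2.12 -0.79  0.59 -0.44]
tool move mm [  1.4 -13.   25.5]
[ 0.02739033 -0.0524291  -0.99824895] [ 0.45309145 -0.11262003  0.26745335]
[-0.43558701 -0.74152162 -6.07471013]
```

Moved 12 mm with no lateral force and the height held; continuing.

```bash
python3 -m jog '[{"x":0,"y":5,"z":-0.3,"twist":0,"hand":0},{"x":0,"y":5,"z":-0.3,"twist":0,"hand":0},{"x":0,"y":5,"z":-0.3,"twist":0,"hand":0},{"x":0,"y":0,"z":0,"twist":0,"hand":0}]'
python3 - <<'E'
from h import *
go(3,0,70);s,p,M=st();print(M[2],p)
F=[]
for i in range(3): r.snapshot("wrist");F.append(r.read_state()["contact_force"])
print(np.mean(F,0))
E
```

```text
time: 20.9
tcp_pos: [0.4378, -0.1142, 0.2675]
ee_rot: [-0.011, 0.751, -0.66, 0.028]
contact_force: [-0.5, 0.3, -6.4]
finger_gap: 0.074
t 20.9 tip lock mm [-26.7   0.   94.8] yaw -82.7 zax [ 0.056 -0.02  -0.998] F [-0.5  0.3 -6.4] gap 0.074 j [-0.27  0.63  0.71  2.16 -0.8   0.56 -0.41]
tool move mm [  1.9 -28.2  26.4]
[ 0.02716012 -0.0530856  -0.99822054] [ 0.43780797 -0.11423955  0.26750421]
[ 0.05690212 -0.03671006 -6.08953525]
```

```bash
python3 -m jog '[{"x":0,"y":6,"z":-0.3,"twist":0,"hand":0},{"x":0,"y":6,"z":-0.3,"twist":0,"hand":0},{"x":0,"y":6,"z":-0.3,"twist":0,"hand":0},{"x":0,"y":3,"z":-0.3,"twist":0,"hand":0},{"x":0,"y":0,"z":0,"twist":0,"hand":0}]'
python3 - <<'E'
from h import *
go(3,0,70);s,p,M=st();print(M[2],p)
F=[]
for i in range(3): r.snapshot("wrist");F.append(r.read_state()["contact_force"])
print(np.mean(F,0)); snap("wrist","w22.png")
snap("scene","s22.png"); im=cv2.imread('pics/s22.png')[180:360,220:420];cv2.imwrite('pics/s22c.png',cv2.resize(im,None,fx=3,fy=3,interpolation=cv2.INTER_CUBIC))
E
```

```text
time: 21.55
tcp_pos: [0.4163, -0.117, 0.2677]
ee_rot: [-0.011, 0.751, -0.66, 0.029]
contact_force: [0.7, -0.6, -5.7]
finger_gap: 0.073
t 21.55 tip lock mm [-48.1  -1.9  95. ] yaw -82.63 zax [ 0.058 -0.021 -0.998] F [ 0.7 -0.6 -5.7] gap 0.073 j [-0.25  0.6   0.7   2.21 -0.81  0.53 -0.37]
tool move mm [  1.7 -49.6  27.8]
[ 0.02795222 -0.05454226 -0.99812014] [ 0.41627123 -0.11701728  0.26766815]
[-0.07525326 -0.20855892 -6.07941734]
```

View pics/w22.png

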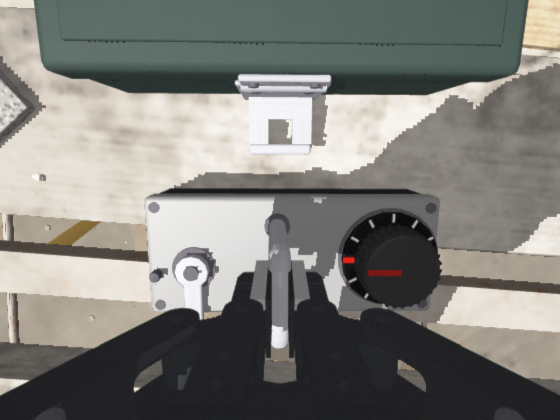

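View pics/s22c.png

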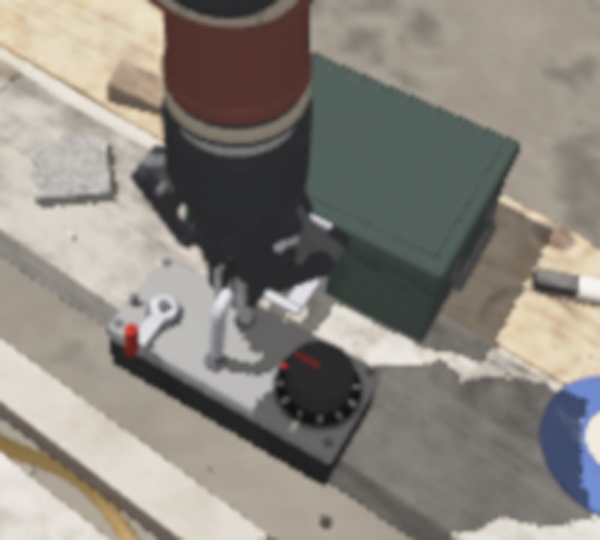

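```bash
python3 -m jog '[{"x":0,"y":-0.5,"z":-6,"twist":0,"hand":0},{"x":0,"y":-0.7,"z":-12,"twist":0,"hand":0},{"x":0,"y":-0.7,"z":-13,"twist":0,"hand":0},{"x":0,"y":-0.7,"z":-13,"twist":0,"hand":0},{"x":0,"y":-0.7,"z":-13,"twist":0,"hand":0},{"x":0,"y":-0.7,"z":-13,"twist":0,"hand":0},{"x":0,"y":-0.7,"z":-13,"twist":0,"hand":0},{"x":0,"y":-0.7,"z":-13,"twist":0,"hand":0},{"x":0,"y":-0.7,"z":-13,"twist":0,"hand":0},{"x":0,"y":-0.7,"z":-13,"twist":0,"hand":0},{"x":0,"y":-0.5,"z":-8,"twist":0,"hand":0},{"x":0,"y":0,"z":0,"twist":0,"hand":0}]'
python3 - <<'E'
from h import *
go(3,0,70);s,p,M=st();print(M[2],p)
F=[]
for i in range(3): r.snapshot("wrist");F.append(r.read_state()["contact_force"])
print(np.mean(F,0)); snap("wrist","w23.png")
snap("scene","s23.png"); im=cv2.imread('pics/s23.png')[100:400,160:460];cv2.imwrite('pics/s23c.png',cv2.resize(im,None,fx=2,fy=2,interpolation=cv2.INTER_CUBIC))
E
```

```text
time: 23.0
tcp_pos: [0.4151, -0.1124, 0.4053]
ee_rot: [-0.011, 0.751, -0.66, 0.027]
contact_force: [0.0, 0.3, -5.7]
finger_gap: 0.073
t 23.0 tip lock mm [-49.4   3.1 232.6] yaw -82.66 zax [ 0.055 -0.019 -0.998] F [ 0.   0.3 -5.7] gap 0.073 j [-0.52  0.41  1.02  2.05 -0.47  0.86 -0.68]
tool move mm [  3.3 -43.4 165.2]
[ 0.02591151 -0.0525301  -0.99828312] [ 0.41509629 -0.11236662  0.40530527]
[ 0.52475213  0.70539971 -6.10722098]
```

View pics/w23.png

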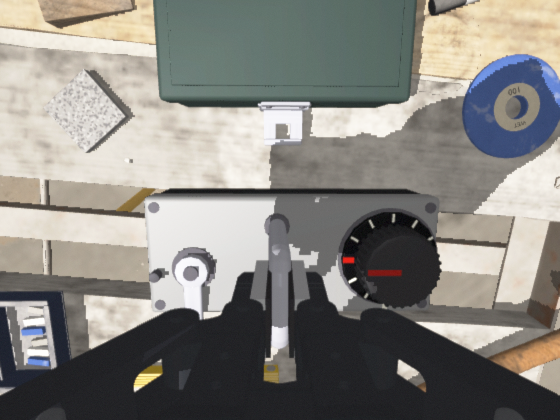

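View pics/s23c.png

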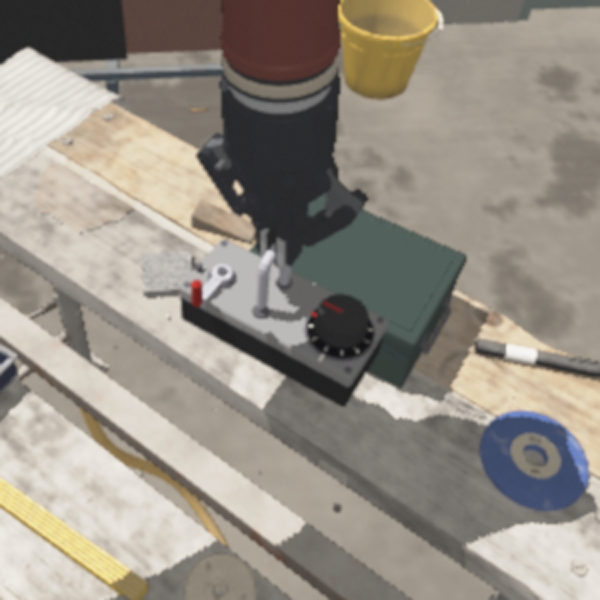

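```bash
python3 -m jog '[{"x":0,"y":0,"z":0,"twist":0,"hand":0},{"x":0,"y":0,"z":0,"twist":0,"hand":0},{"x":0,"y":0,"z":0,"twist":0,"hand":0}]'; python3 -c "
from h import *
s,p,M=st();print(p,abs(s['qd']).max(),s['finger_gap'])
print(r.job_done())"
```

```text
time: 23.55
tcp_pos: [0.4146, -0.112, 0.4028]
ee_rot: [-0.009, 0.751, -0.66, 0.025]
contact_force: [0.6, 0.4, -6.6]
finger_gap: 0.075
[ 0.41462552 -0.11199571  0.40277427] 0.0047496420002942465 0.07454823840679488
the job is handed in; nothing more can be done
None
```

I took the lock off the hasp and handed the job in at about 23.6 s, with the open lock held up in the gripper. The hand-in gives no verdict, so what follows rests on my own checks.

**What I did:**
- **Lever:** swung it to its stop, where the push force rose to about 11 N, and let it spring back.
- **Dial:** it started two clicks counter-clockwise of the index. I turned it five clicks clockwise in two grasps, to the third click past the mark.
- **Shackle:** pulled it up about 24 mm, then raised the lock roughly 2 mm more until it hung free.
- **Removal:** drew the lock level about 49 mm off the tongue, with no sideways force, and lifted it.

**Last checks:**
- **Height:** the underside is about 138 mm above the table, worked out from the arm's rise.
- **Hold:** the wrist carries about 6.1 N, the weight of the lock alone. The fingers are shut on the bar and the joints are almost still.
- **Pictures:** the red line points at the shackle (+90° from the index), the lever is at rest and the shackle is up. The disc, pen, tile and wedge look undisturbed by eye; I did not measure them.

**What disagreed:**
- The lock turned about 5° in its play when I pushed the lever. I measured its position again and aligned it with the chest before drawing it off.
- The tool ended about 3° off vertical. I allowed for this in the moves, and it is well within the 20° limit.
- The arm drifted up to 9 mm sideways once while coming down on the shackle. I corrected that before gripping.

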